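# Load the wash-line transfer rail

### The arm

A 6-joint arm with a two-finger parallel gripper is mounted at the origin on a cart in front of the work surface, level with it; the furniture and walls round the work are solid. World frame = base frame: x ahead of the robot, y to its left, z up, the work surface at z = 0. Lengths are in m, angles in degrees, forces in N, time in s.
With the tool pointing down it reaches from about 0.3 to 0.775 m from the base axis. Payload 14.6 kg.
Tool frame: the origin (TCP) lies between the finger pads, 19 mm behind the fingertips; this is the grasp point; z points along the fingers, y is the direction in which the jaws open and shut (so a half turn about z gives the same grasp; the last joint's range is limited). The gripper opens to 85 mm and grips with 20 to 120 N. Pads are 22 mm wide; open, the fingers measure 114 mm over their backs; the gripper's body (76 mm by 85 mm) begins 54 mm behind the grasp point. The pads swing forward as they close: fully open they stand 13 mm farther back than shut.
Start: joints at [61.158, 17.183, 87.147, -0, 75.671, -3.816], TCP at [0.233, 0.498, 0.25] pointing down, gripper open.
Joint ranges: [-173.82, 173.82], [-45.26, 126.66], [13.44, 144.39], [-59.66, 239.66], [0, 175.72], [-146.38, 146.38]. Speed limits (degrees/s): [127.2, 127.2, 147.25, 180, 180, 180].

### API

Orientations are given as [roll, pitch, yaw] about the fixed x, y, z axes, in that order (R = Rz(yaw) Ry(pitch) Rx(roll)).
In Python, from rig import robot, get_image, outline_of gives the robot as it stands.
- The arm moves only by the shell command python3 -m creep 'ROWS' [OPENING] [FORCE]. ROWS is JSON, a list of rows, each a list of 2 entries, a list of its own where there are three numbers: the shift along the tool's x, y, z in mm, then the turn about the tool's z in degrees. In form: [[[tx, ty, tz], spin], ...]. A call has 1 to 20 rows; each row shifts and turns the commanded pose from where the row before left it, along the tool's axes as they then stand; what a row does not reach is not made up. A row lasts 1/10 s, in which the tool goes at most 50 mm and 8.59 degrees, less where a joint would pass 70% of its speed; a pose out of reach is approached as far as the arm can. A call is refused whole if a number of a shift passes 50 or a number of a turn 8.59, either way. A call with a gripper value outside its range is refused whole. OPENING is the finger opening in mm, from 0 to 85.4, set as the call begins (- or left out, the last holds). The fingers move at their own pace and stop on an object; FORCE is the grip in N (left out, the last holds). Time passes only in rows, so rows that do not move let the fingers close. It gives the time, the measured TCP pose, the force and the opening at its end, in the units of the state.
- robot.get_obs(): the state, without advancing time (a new reading comes with each control period).
- get_image(name): name is "side" or "top"; returns a dict with "color" (384x512x3 uint8, blue, green, red), "vertical_fov" (degrees; the focal length in pixels is half the picture's height over the tangent of half this angle, whatever the lens; pixels are square), "cx", "cy" (the principal point, pixels), "cam_to_world" (4x4, takes a point from camera to world coordinates). Camera axes: x right, y up, looking along -z (the intrinsics and any distortion apply to the point x, -y, -z); pixel columns grow to the right and rows downward; lengths in m; the calibration is good to about 2 mm. A picture is of the moment at which its call begins. There is no depth.
- robot.sign_off(): hands the job in, once; it reports no verdict.
Trained networks look in a picture, given as the dict that the camera call returned (one of the last four; its "shot" number tells which), for a name from the list of things; names that differ only in an ending like _2 or _b are one class to them, and where a whole thing is asked for, a point or a joint stands for the part that bears it (a point fixed in the world has none). Each returns a list of dicts, best first, with "conf" (0 to 1); they miss things now and then, are a little off and sometimes report something else, mostly with a low value. They report only what shows in the picture. A call takes as long as a camera call.
- outline_of(picture, label): "region" (384x512 bool, what is visible of it) and "pixel" ([column, row] in pixels, amid what is visible of it).
The state is a dict: "time_s": time; "q": joint angles; "qvel": joint speeds; "effort": joint torques, N m; "eef_pos": TCP position; "tcp_rot": TCP orientation; "force": force on the tool from outside, world axes, zero at the start; "torque": the same for the moment, N m; "opening": finger opening in m.
Only numpy, scipy, OpenCV 4.12 (cv2) and the standard library are available. Lean on these libraries where they do the work, as an engineer would, in place of code of your own. Each camera call takes 0.05 s, during which the arm holds its last target. There are 200 camera calls.

### The job

Load the transfer rail for the parts washer: draw its lock bar fully back, lift the basket and every bracket over the anti-jump lip, one to a station, and lower each until its hook sits fully home behind the lip. When all of them hang, shoot the lock bar fully home into its keeper, and only then tip the tray of turned parts into the hung basket so that all of them end up in it. Finally set the empty tray down on the bench, right way up.

Things in the scene. Friction and masses are not known exactly. Their poses are not given: they have to be found in the camera images.
- rail: Fixed aluminium rail on two posts, 430 long. Origin: on the bench under the middle of the lip's FRONT face; x away from the loading side, y along the rail. Lip: wall 7 thick (x 0 to 7), top edge 180 high. Channel behind it: x 7 to 34, floor 134 high, back wall 184. A bumper bar 75 to 95 high, flush with the lip's front, keeps hung things upright. Hung carriers face as the rail does (x parallel).
- station_1 (a point): Middle of the lip's top edge (3.5 behind its front face, 180 high) at station 1 of 4, 95 apart, numbered from the +y end. A hung carrier's hook point lies here, crown resting on the edge. Any carrier may use any station.
- station_2 (a point): Middle of the lip's top edge (3.5 behind its front face, 180 high) at station 2 of 4, 95 apart, numbered from the +y end. A hung carrier's hook point lies here, crown resting on the edge. Any carrier may use any station.
- station_3 (a point): Middle of the lip's top edge (3.5 behind its front face, 180 high) at station 3 of 4, 95 apart, numbered from the +y end. A hung carrier's hook point lies here, crown resting on the edge. Any carrier may use any station.
- station_4 (a point): Middle of the lip's top edge (3.5 behind its front face, 180 high) at station 4 of 4, 95 apart, numbered from the +y end. A hung carrier's hook point lies here, crown resting on the edge. Any carrier may use any station.
- lock_bar (a joint): Flat steel comb sliding along the rail over the channel, z 189.5 to 195.5, x 6 to 43 in the rail's frame. 0 = drawn back (to the rail's +y): gaps 48 wide open over the stations. 0.047 m = home (to -y): nose through the keeper, teeth 47 wide lie 3.5 above the hooks' crowns, so none can lift. Starts shot or nearly so. Moves at about 3 N, stays where left.
- bar_grip (a point): Lock bar's upright handle at the rail's +y end, 230 high, 37 behind the lip's front: a 12 dia pin with a black knob, 18 dia, 232 to 249 high. Pinch from above, fingertips no lower than 203, and slide along the rail's y.
- bracket_a: Dark steel bearing bracket (may be absent) standing on its foot, 0.3 to 0.55 kg. Foot 60 wide (y), 12 thick, from x = 2.5 to -79.5, bearing housing 57 high on it; upright plate 58 wide, 92 high at x = 0. Origin: underside, below the hook strap; x points to the back (hook side), z up. Hook and black grip tab as told at its hook point.
- bracket_b: Dark steel bearing bracket (may be absent) standing on its foot, 0.3 to 0.55 kg. Foot 60 wide (y), 12 thick, from x = 2.5 to -79.5, bearing housing 57 high on it; upright plate 58 wide, 92 high at x = 0. Origin: underside, below the hook strap; x points to the back (hook side), z up. Hook and black grip tab as told at its hook point.
- bracket_c: Dark steel bearing bracket (may be absent) standing on its foot, 0.3 to 0.55 kg. Foot 60 wide (y), 12 thick, from x = 2.5 to -79.5, bearing housing 57 high on it; upright plate 58 wide, 92 high at x = 0. Origin: underside, below the hook strap; x points to the back (hook side), z up. Hook and black grip tab as told at its hook point.
- basket: Open-topped perforated steel basket standing on its floor, 0.3 to 0.5 kg. 112 (y) wide, from x = 2.5 to -109.5, walls 3 thick, 112 high. Origin: underside, below the hook strap; x points to the back (hook side), z up. Hook and black grip tab as told at its hook point.
- bracket_a_hook (a point): Hook point of bracket_a: crown's underside, mid-slot, 130 above the underside, at x = 10. Strap at x = 0, 5 thick; crown 24 wide (y), 6 thick; tongue hangs to 97 above the underside (33 below this point); slot between them 15 wide. Black grip tab at x = 0: 10 thick (x), 30 wide (y), 134 to 184 above the underside; pinch from above, one finger before, one behind, TCP about 170 above the underside.
- bracket_b_hook (a point): Hook point of bracket_b: crown's underside, mid-slot, 130 above the underside, at x = 10. Strap at x = 0, 5 thick; crown 24 wide (y), 6 thick; tongue hangs to 97 above the underside (33 below this point); slot between them 15 wide. Black grip tab at x = 0: 10 thick (x), 30 wide (y), 134 to 184 above the underside; pinch from above, one finger before, one behind, TCP about 170 above the underside.
- bracket_c_hook (a point): Hook point of bracket_c: crown's underside, mid-slot, 130 above the underside, at x = 10. Strap at x = 0, 5 thick; crown 24 wide (y), 6 thick; tongue hangs to 97 above the underside (33 below this point); slot between them 15 wide. Black grip tab at x = 0: 10 thick (x), 30 wide (y), 134 to 184 above the underside; pinch from above, one finger before, one behind, TCP about 170 above the underside.
- basket_hook (a point): Hook point of basket: crown's underside, mid-slot, 130 above the underside, at x = 10. Strap at x = 0, 5 thick; crown 24 wide (y), 6 thick; tongue hangs to 97 above the underside (33 below this point); slot between them 15 wide. Black grip tab at x = 0: 10 thick (x), 30 wide (y), 134 to 184 above the underside; pinch from above, one finger before, one behind, TCP about 170 above the underside.
- basket_mouth (a point): Centre of the basket's open top, 112 above its underside, 53.5 in front of the strap (x = -53.5).
- tray: Aluminium scoop tray of turned parts, 135 long (x), 84 wide (y), floor 3 thick, side walls 30 high, nose at -x open. 0.22 kg empty. Origin: middle of the underside, z up. Black upright grip tab at x = +60, 10 thick (x), 34 wide (y), up to 87 high: pinch from above, one finger before and one behind, TCP 60 high. Parts slide out when tipped nose-down 25 to 37 degrees; tip to 60 to be sure.
- tray_nose (a point): Middle of the tray's open front edge, on its floor (x = -67.5, z = 3 in the tray's frame).
- part_1: Turned metal part standing on the tray's floor (may be absent), 38 dia by 22 mm, 0.07 kg; origin at the centre of its underside.
- part_2: Turned metal part standing on the tray's floor (may be absent), 32 dia by 34 mm, 0.07 kg; origin at the centre of its underside.
- part_3: Turned metal part standing on the tray's floor (may be absent), 32 dia by 34 mm, 0.07 kg; origin at the centre of its underside.
- part_4: Turned metal part standing on the tray's floor (may be absent), 38 dia by 22 mm, 0.07 kg; origin at the centre of its underside.
- part_5: Turned metal part standing on the tray's floor (may be absent), 32 dia by 34 mm, 0.07 kg; origin at the centre of its underside.

How it is judged (in metres and radians):
On the way, in this order (a step that is already met when the one before it is completed fails the run):
1. the lock bar is drawn fully back (value of joint lock_bar below 0.004 m), for 0.1 s.
2. the basket and every bracket hang on the rail, hooks fully down on the lip (x of bracket_a_hook in the frame of rail between -0.008 and 0.015 m and z of bracket_a_hook in the frame of rail between 0.173 and 0.188 m and y of bracket_a_hook in the frame of rail between -0.19 and 0.19 m and angle between each of bracket_a, bracket_b, bracket_c, basket's own z axis and vertical below 0.25 rad and x of bracket_b_hook in the frame of rail between -0.008 and 0.015 m and z of bracket_b_hook in the frame of rail between 0.173 and 0.188 m and y of bracket_b_hook in the frame of rail between -0.19 and 0.19 m and x of bracket_c_hook in the frame of rail between -0.008 and 0.015 m and z of bracket_c_hook in the frame of rail between 0.173 and 0.188 m and y of bracket_c_hook in the frame of rail between -0.19 and 0.19 m and x of basket_hook in the frame of rail between -0.008 and 0.015 m and z of basket_hook in the frame of rail between 0.173 and 0.188 m and y of basket_hook in the frame of rail between -0.19 and 0.19 m), for 0.2 s.
3. the lock bar is shot fully home with all of them still hanging (all of step 2 and value of joint lock_bar above 0.042 m), for 0.2 s.
4. the tray is tipped over the hung basket (angle between tray's own z axis and vertical above 0.4 rad and horizontal distance between tray_nose and basket_mouth below 0.07 m).
At the end, for the whole second after the job is handed in: Basket and every bracket hang with the hook on the lip's edge (-7/+8 mm in height, 12 mm across), upright within 0.25 rad; lock bar over 42 mm; every turned part inside the basket; tray right way up on the bench (under 0.1 rad, 8 mm), released, at rest (all of step 3 and x of part_1 in the frame of basket between -0.112 and 0.003 m and y of part_1 in the frame of basket between -0.056 and 0.056 m and z of part_1 in the frame of basket between -0.005 and 0.105 m and x of part_2 in the frame of basket between -0.112 and 0.003 m and y of part_2 in the frame of basket between -0.056 and 0.056 m and z of part_2 in the frame of basket between -0.005 and 0.105 m and x of part_3 in the frame of basket between -0.112 and 0.003 m and y of part_3 in the frame of basket between -0.056 and 0.056 m and z of part_3 in the frame of basket between -0.005 and 0.105 m and x of part_4 in the frame of basket between -0.112 and 0.003 m and y of part_4 in the frame of basket between -0.056 and 0.056 m and z of part_4 in the frame of basket between -0.005 and 0.105 m and x of part_5 in the frame of basket between -0.112 and 0.003 m and y of part_5 in the frame of basket between -0.056 and 0.056 m and z of part_5 in the frame of basket between -0.005 and 0.105 m and angle between tray's own z axis and vertical below 0.1 rad and height (world z) of tray between -0.005 and 0.008 m and linear speed of each of tray, basket below 0.02 m/s); the robot touches nothing.
It fails at once if a turned part is put into the basket before the lock bar is home (value of joint lock_bar below 0.036 m and ((x of part_1 in the frame of basket between -0.112 and 0.003 m and y of part_1 in the frame of basket between -0.056 and 0.056 m and z of part_1 in the frame of basket between -0.005 and 0.105 m) or (x of part_2 in the frame of basket between -0.112 and 0.003 m and y of part_2 in the frame of basket between -0.056 and 0.056 m and z of part_2 in the frame of basket between -0.005 and 0.105 m) or (x of part_3 in the frame of basket between -0.112 and 0.003 m and y of part_3 in the frame of basket between -0.056 and 0.056 m and z of part_3 in the frame of basket between -0.005 and 0.105 m) or (x of part_4 in the frame of basket between -0.112 and 0.003 m and y of part_4 in the frame of basket between -0.056 and 0.056 m and z of part_4 in the frame of basket between -0.005 and 0.105 m) or (x of part_5 in the frame of basket between -0.112 and 0.003 m and y of part_5 in the frame of basket between -0.056 and 0.056 m and z of part_5 in the frame of basket between -0.005 and 0.105 m))).
Of bracket_a, bracket_b, bracket_c only 1 to 3 are there at a start; the rules pass over those that are not, and their reading is None.
Of part_1, part_2, part_3, part_4, part_5 only 3 to 5 are there at a start; the rules pass over those that are not, and their reading is None.
At some moment in a run one of bracket_a, bracket_b, bracket_c, basket may be knocked a few centimetres aside while the robot is not near it.
It also fails if it takes over 210 s, if anything falls off the work surface, if the arm or the gripper's body presses on something with over 40 N, if the wrist force passes 120 N, or if a joint passes its speed limit or range.

## Working session

There is one attempt and no reset: what is moved stays moved. The work goes in short steps, Python scripts to look and compute and a shell command to move; the robot and the scene stay as the last step left them, time stands still between calls to the robot, and variables do not carry over. Pictures are saved under pics/ and viewed, about 12 in all and at most 16, crops included, and the job is handed in when it is done.

```bash
ls; mkdir -p pics; python3 - <<'E'
from rig import robot,get_image,outline_of
import cv2,numpy as np
print(robot.get_obs())
for n in("side","top"):
    p=get_image(n); cv2.imwrite(f"pics/{n}0.png",p["color"]); print(n,{k:v for k,v in p.items() if k!="color"})
    for l in("rail","lock_bar","bracket_a","basket","tray","part_1","part_2"):
        for d in outline_of(p,l): print(l,round(d["conf"],2),d["pixel"],int(d["region"].sum()))
E
```

```text
pics
{'time_s': 0.0, 'q': array([ 6.11572808e+01,  1.72164467e+01,  8.71822267e+01,  8.25922496e-04,
        7.56722153e+01, -3.81739129e+00]), 'qvel': array([-0.09547961,  0.05268989,  0.02341911,  0.00304123, -0.04620357,
       -0.04132211]), 'effort': array([ 1.29183682e-03, -5.43490291e+01, -3.61801922e+01, -3.87059549e-05,
        4.01265628e-03,  5.14092244e-05]), 'eef_pos': array([0.23256138, 0.49815758, 0.24939925]), 'tcp_rot': array([-1.79929322e+02, -5.51774153e-03,  1.54974464e+02]), 'force': array([-0.0958164 , -0.23146618,  0.20214806]), 'torque': array([-0.02608325, -0.03680822,  0.03345214]), 'opening': 0.08549897301382979}
side {'vertical_fov': 54.91932315195622, 'cx': 252.9460948915473, 'cy': 190.67820931377676, 'cam_to_world': array([[ 0.99696429,  0.04561645, -0.0630979 ,  0.44641172],
       [-0.07752544,  0.65665104, -0.75019945, -0.91855657],
       [ 0.00721187,  0.75281376,  0.65819407,  0.9933397 ],
       [ 0.        ,  0.        ,  0.        ,  1.        ]]), 'shot': 1}
rail 0.94 [287.7, 210.8] 2400
rail 0.55 [261.1, 317.4] 122
lock_bar 0.72 [289.6, 192.9]
[... 812 characters left out ...]
       ,  1.        ]]), 'shot': 2}
rail 0.95 [272.2, 155.7] 3931
rail 0.68 [373.9, 199.8] 82
rail 0.26 [264.0, 149.5] 1227
lock_bar 0.77 [261.8, 149.0] 999
lock_bar 0.27 [268.5, 157.5] 3895
bracket_a 0.85 [209.8, 216.5] 539
bracket_a 0.8 [174.0, 220.3] 570
bracket_a 0.67 [146.1, 215.1] 529
bracket_a 0.65 [263.9, 144.8] 1090
bracket_a 0.52 [266.7, 154.5] 3829
bracket_a 0.3 [299.7, 216.6] 1432
basket 0.73 [301.4, 217.0] 1527
tray 0.93 [370.3, 197.4] 459
part_1 0.48 [365.7, 207.4] 104
part_1 0.45 [362.2, 215.7] 81
part_1 0.43 [378.2, 214.1] 73
part_1 0.22 [144.4, 215.9] 600
part_2 0.48 [365.7, 207.4] 104
part_2 0.45 [362.2, 215.7] 81
part_2 0.43 [378.2, 214.1] 73
part_2 0.22 [144.4, 215.9] 600
```

```bash
python3 - <<'E'
import cv2
t=cv2.imread("pics/top0.png");s=cv2.imread("pics/side0.png")
cv2.imwrite("pics/t1.png",cv2.resize(t[100:260,120:410],(790,436),interpolation=cv2.INTER_CUBIC))
cv2.imwrite("pics/s1.png",cv2.resize(s[120:360,170:400],(575,600),interpolation=cv2.INTER_CUBIC))
E
```

```text
(no output)
```

View pics/t1.png

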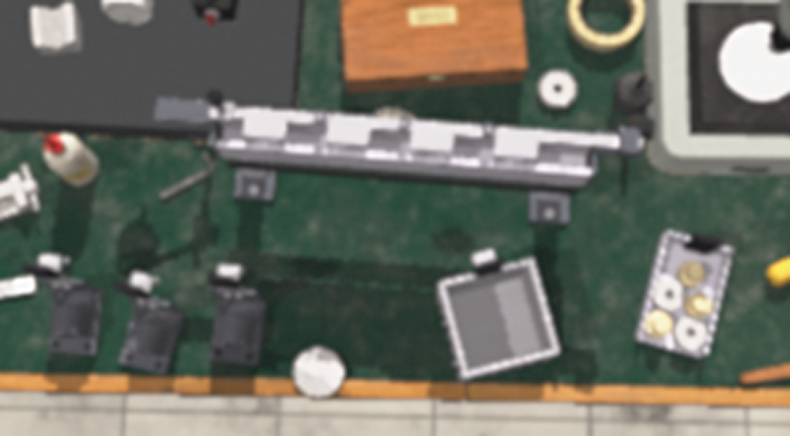

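View pics/s1.png

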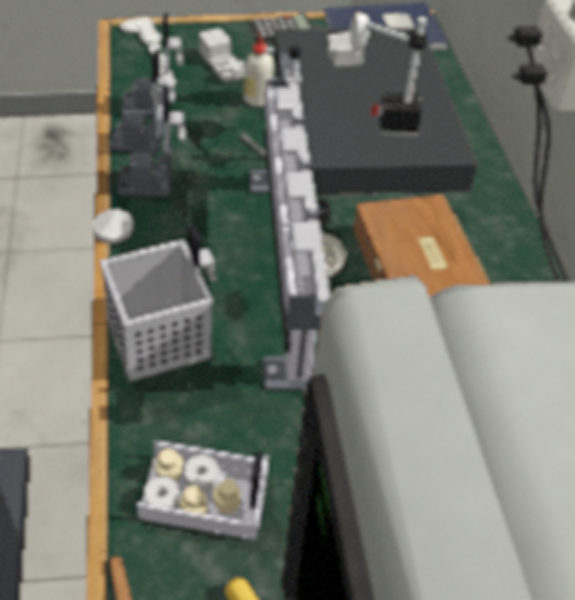

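```bash
cat > h.py <<'E'
import numpy as np,cv2
from rig import robot,get_image,outline_of
def cam(p):
    H=p["color"].shape[0]; f=H/2/np.tan(np.radians(p["vertical_fov"]/2)); return f,p["cx"],p["cy"],np.array(p["cam_to_world"])
def proj(p,X):
    f,cx,cy,T=cam(p); c=(np.atleast_2d(X)-T[:3,3])@T[:3,:3]
    return np.c_[cx+f*c[:,0]/-c[:,2], cy-f*c[:,1]/-c[:,2]]
def ray(p,uv):
    f,cx,cy,T=cam(p); d=T[:3,:3]@np.array([(uv[0]-cx)/f,-(uv[1]-cy)/f,-1]); return T[:3,3],d
def onz(p,uv,z):
    o,d=ray(p,uv); return o+d*(z-o[2])/d[2]
def place(pose,P):
    x,y,a=pose; c,s=np.cos(a),np.sin(a); P=np.atleast_2d(np.array(P,float))
    return np.c_[x+c*P[:,0]-s*P[:,1],y+s*P[:,0]+c*P[:,1],P[:,2]]
def crop(p,name,box,k):
    x0,y0,x1,y1=box; cv2.imwrite(f"pics/{name}.png",cv2.resize(p["color"][y0:y1,x0:x1],None,fx=k,fy=k,interpolation=cv2.INTER_CUBIC))
def box(x0,x1,y0,y1,z0,z1):
    return np.array([[x,y,z] for x in(x0,x1) for y in(y0,y1) for z in(z0,z1)])/1000.
E
python3 - <<'E'
from h import *
import pickle
T=get_image("top");S=get_image("side"); pickle.dump((T,S),open("ts.pkl","wb"))
for n,uv,z in[("railL",(200,145.5),.18),("railR",(338,165),.18),("knob",(198.3,136.5),.249),("br1",(137.5,196.5),.184),("br2",(171,202),.184),("br3",(203,201),.184),("bask",(297.5,197),.184),("tray",(378.5,189.5),.087),("tcp?",(0,0),0)]: print(n,onz(T,uv,z).round(3))
c=T["color"]
a=cv2.resize(c[132:172,195:275],None,fx=8,fy=8,interpolation=cv2.INTER_CUBIC);b=cv2.resize(c[135:175,270:350],None,fx=8,fy=8,interpolation=cv2.INTER_CUBIC)
w=np.vstack([a[:290],b[:300]])
for i in range(0,640,80): cv2.line(w,(i,0),(i,590),(0,0,255),1)
for i in range(0,590,80): cv2.line(w,(0,i),(640,i),(0,0,255),1)
cv2.imwrite("pics/rail1.png",w)
E
```

```text
railL [0.65  0.214 0.18 ]
railR [ 0.595 -0.214  0.18 ]
knob [0.657 0.209 0.249]
br1 [0.484 0.396 0.184]
br2 [0.469 0.293 0.184]
br3 [0.474 0.196 0.184]
bask [ 0.492 -0.09   0.184]
tray [ 0.539 -0.361  0.087]
tcp? [1.267 1.044 0.   ]
```

View pics/rail1.png

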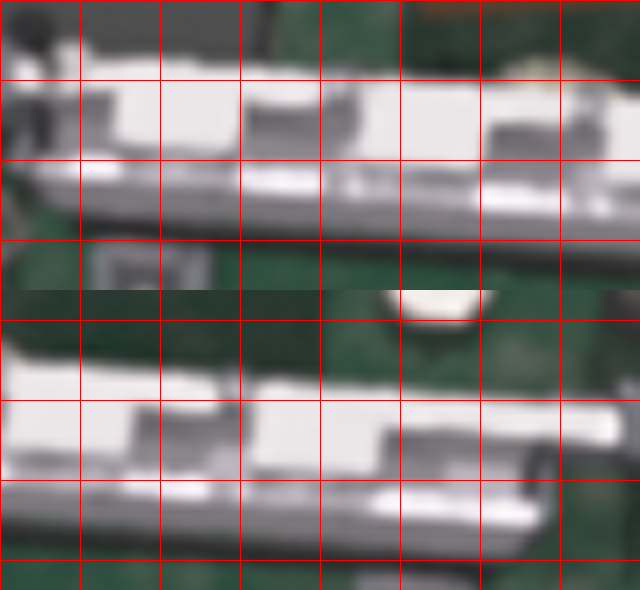

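```bash
cat > v1.py <<'E'
from h import *
import pickle
T,S=pickle.load(open("ts.pkl","rb"))
g=cv2.cvtColor(T["color"],cv2.COLOR_BGR2GRAY).astype(float)
pts=[]
for u in list(range(226,234))+list(range(256,265))+list(range(287,295))+list(range(318,336)):
    v0=156.4+(u-230)*.0754; r=np.arange(int(v0)-3,int(v0)+5); col=g[r,u]; d=-np.diff(col); i=d.argmax()
    i=min(max(i,1),len(d)-2); a,b,c=d[i-1:i+2]; o=.5*(a-c)/(a-2*b+c) if a-2*b+c else 0
    pts.append((u+.0,r[i]+.5+o))
P=np.array([onz(T,p,.18) for p in pts]); 
k=np.polyfit(P[:,1],P[:,0],1); res=P[:,0]-np.polyval(k,P[:,1]); ok=abs(res)<.002; k=np.polyfit(P[ok,1],P[ok,0],1)
print("x=",k,"res",(res*1000).round(1),ok.sum())
L=onz(T,(200,154.1),.18);R=onz(T,(337.7,164.5),.18); print(L,R,np.linalg.norm(L-R))
a=np.arctan(-k[0]); m=(L+R)/2; print("yaw",np.degrees(a),"mid",np.polyval(k,m[1]),m[1])
E
python3 v1.py
```

```text
x= [0.06145071 0.61081812] res [-0.1 -0.2 -0.1  0.  -0.  -0.   0.1  0.2 -0.1 -0.1 -0.1 -0.1 -0.   0.
  0.1  0.1  0.2  0.2  0.2  0.  -0.2 -0.2 -0.1  0.1  0.2  0.1  0.1  0.1
  0.1  0.1  0.1  0.   0.   0.1  0.1 -0.1 -0.2 -0.   0.   0.  -0.  -0.2
 -0.5] 43
[0.62187382 0.21305458 0.18      ] [ 0.59684799 -0.2129897   0.18      ] 0.4267786566745207
yaw -3.516444539689299 mid 0.6108201098107641 3.24438221143003e-05
```

```bash
cat > m.py <<'E'
from h import *
HOOK=[box(-2.5,2.5,-12,12,92,136),box(-2.5,22,-12,12,130,136),box(17.5,22,-12,12,97,136),box(-5,5,-15,15,134,184)]
BR=[box(-79.5,2.5,-30,30,0,12),box(-2.5,2.5,-29,29,0,92)]+HOOK
BK=[box(-109.5,2.5,-56,56,0,112)]+HOOK
TR=[box(-67.5,67.5,-42,42,0,30),box(55,65,-17,17,3,87)]
RL=[box(0,7,-215,215,134,180),box(0,34,-215,215,134,136),box(0,20,-215,215,75,95)]
def mask(p,pose,M,extra=[]):
    m=np.zeros(p["color"].shape[:2],np.uint8)
    for b in M+extra: cv2.fillConvexPoly(m,cv2.convexHull((proj(p,place(pose,b))*16).round().astype(np.int32)),1,shift=4)
    return m>0
def wire(img,k,x0,y0,p,pose,M,col):
    for b in M:
        q=(proj(p,place(pose,b))-[x0,y0]+.5)*k
        for i in range(8):
            for j in(1,2,4):
                if not i&j: cv2.line(img,tuple(q[i].astype(int)),tuple(q[i|j].astype(int)),col,1,cv2.LINE_AA)
def fit(p,reg,pose0,M,extra=[]):
    from scipy.optimize import minimize
    f=lambda v:-(lambda m:(m&reg).sum()/(m|reg).sum())(mask(p,v,M,extra))
    r=min((minimize(f,[pose0[0],pose0[1],pose0[2]+d],method="Nelder-Mead",options=dict(initial_simplex=np.array([pose0[0],pose0[1],pose0[2]+d])+np.array([[0,0,0],[.01,0,0],[0,.01,0],[0,0,.15]]))) for d in(-.25,0,.25)),key=lambda r:r.fun)
    return r.x,-r.fun
E
cat > v2.py <<'E'
from m import *
import pickle
T,S=pickle.load(open("ts.pkl","rb"))
H=[box(-60,0,-20,20,12,69)]
out={}
for lab,M,g in(("bracket_a",BR,[(.484,.396,0),(.469,.293,0),(.474,.196,0)]),("basket",BK,[(.492,-.09,.2)]),("tray",TR,[(.48,-.36,-.2)])):
    ds=outline_of(T,lab)
    for i,p0 in enumerate(g):
        c=proj(T,place(p0,[-.03,0,.05]))[0]; d=min(ds,key=lambda d:np.hypot(*(np.array(d["pixel"])-c)))
        v,s=fit(T,d["region"],p0,M,H if M is BR else []); out[lab+str(i)]=v; print(lab,d["pixel"],v[:2].round(4),np.degrees(v[2]).round(1),"iou",round(s,2))
out["rail"]=np.array([.6108,0,np.radians(-3.516)])
pickle.dump(out,open("poses.pkl","wb"))
E
cat > ov.py <<'E'
from m import *
import pickle,sys
T,S=pickle.load(open("ts.pkl","rb")); out=pickle.load(open("poses.pkl","rb"))
def ov(p,b,k,name):
    x0,y0,x1,y1=b; w=cv2.resize(p["color"][y0:y1,x0:x1],None,fx=k,fy=k,interpolation=cv2.INTER_CUBIC)
    for n,v in out.items(): wire(w,k,x0,y0,p,v,RL if n=="rail" else TR if n[0]=="t" else BK if n[:2]=="ba" else BR,(0,255,255) if n!="rail" else (255,0,255))
    cv2.imwrite(f"pics/{name}.png",w)
if __name__=="__main__":
    ov(T,(130,130,410,250),2.85,"ot"); ov(S,(200,130,310,345),2.75,"os")
    a=cv2.imread("pics/ot.png");b=cv2.imread("pics/os.png"); print(a.shape,b.shape)
E
python3 v2.py; python3 ov.py
```

```text
bracket_a [145.2, 213.3] [0.4797 0.4089] -2.7 iou 0.9
bracket_a [174.3, 222.3] [0.4595 0.3046] -14.3 iou 0.89
bracket_a [207.0, 217.1] [0.4713 0.2014] -8.3 iou 0.87
basket [303.5, 214.9] [ 0.495  -0.0986] 15.8 iou 0.96
tray [368.5, 194.6] [ 0.489  -0.3509] -14.3 iou 0.51
(342, 798, 3) (591, 302, 3)
```

View pics/ot.png

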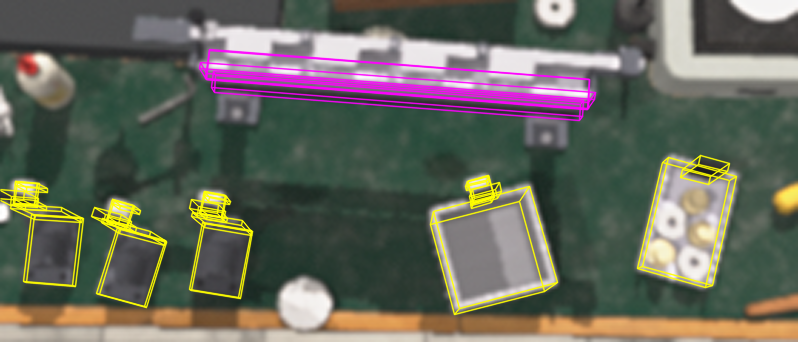

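View pics/os.png

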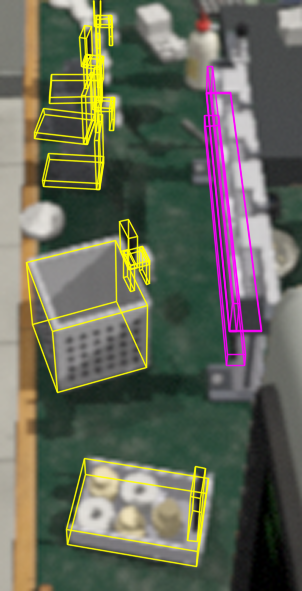

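```bash
python3 - <<'E'
from m import *
import pickle
T,S=pickle.load(open("ts.pkl","rb")); out=pickle.load(open("poses.pkl","rb"))
for lab,k,M in(("basket","basket0",BK),("tray","tray0",TR),("rail","rail",None)):
    for p,n in((T,"top"),(S,"side")):
        for d in outline_of(p,lab)[:2]:
            if M:
                v,s=fit(p,d["region"],out[k],M); print(lab,n,d["pixel"],v[:2].round(4),np.degrees(v[2]).round(1),round(s,2))
print(keys:=list(T), proj(T,[.233,.498,.23]),proj(S,[.233,.498,.23]))
o,d=ray(S,(253,190.7)); print("side axis hits z=0",onz(S,(253,190.7),0))
cv2.imwrite("pics/g.png",np.hstack([cv2.resize(T["color"][150:300,0:180],(396,330)),cv2.resize(S["color"][0:150,150:330],(396,330))]))
E
```

```text
basket top [303.5, 214.9] [ 0.4948 -0.0986] 15.7 0.96
basket side [234.0, 241.5] [ 0.4967 -0.0958] 15.2 0.96
basket side [227.6, 170.7] [ 0.495  -0.0986] 1.4 0.0
tray top [368.5, 194.6] [ 0.4877 -0.3507] -16.1 0.51
tray side [257.2, 319.1] [ 0.4903 -0.3505] -12.8 0.54
['color', 'vertical_fov', 'cx', 'cy', 'cam_to_world', 'shot'] [[ 89.70023975 280.78835656]] [[174.82551294 108.34132342]]
side axis hits z=0 [0.54184759 0.21348664 0.        ]
```

View pics/g.png

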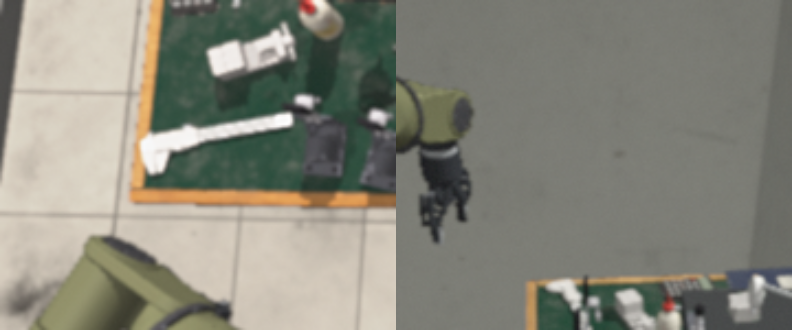

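```bash
python3 -m creep '[[[0,0,-12],8.5],[[0,0,-12],8.5],[[0,0,-12],8.5],[[0,0,-12],8.5],[[0,0,-12],8.5],[[0,0,-12],8.5],[[0,0,-8],8.5],[[0,0,0],8.5],[[0,0,0],0.5]]' 85
python3 -m creep '[[[-17,29,0],0],[[-17,29,0],0],[[-17,29,0],0],[[-17,29,0],0],[[-17,29,0],0],[[-17,29,0],0],[[-17,29,0],0],[[-17,29,0],0],[[-17,29,0],0],[[-17,29,0],0],[[-17,29,0],0],[[-17,29,0],0],[[-17,29,0],0],[[-17,29,0],0],[[-17,29,0],0],[[0,0,0],0]]'
python3 - <<'E'
from m import *
import pickle
T=get_image("top");S=get_image("side");pickle.dump((T,S),open("ts.pkl","wb"))
a=cv2.resize(T["color"][120:175,180:270],(540,330),interpolation=cv2.INTER_CUBIC)
b=cv2.resize(S["color"][130:240,250:330],(240,330),interpolation=cv2.INTER_CUBIC)
cv2.imwrite("pics/k.png",np.hstack([a,b]))
E
```

```text
time_s: 2.25
eef_pos: [0.2327, 0.4983, 0.3301]
tcp_rot: [180.0, -0.0, 86.3]
force: [-0.2, -0.5, 0.2]
opening: 0.0849
time_s: 3.85
eef_pos: [0.6534, 0.2143, 0.3282]
tcp_rot: [-179.9, 0.1, 86.5]
force: [-0.9, 0.2, 0.4]
opening: 0.0855
```

View pics/k.png

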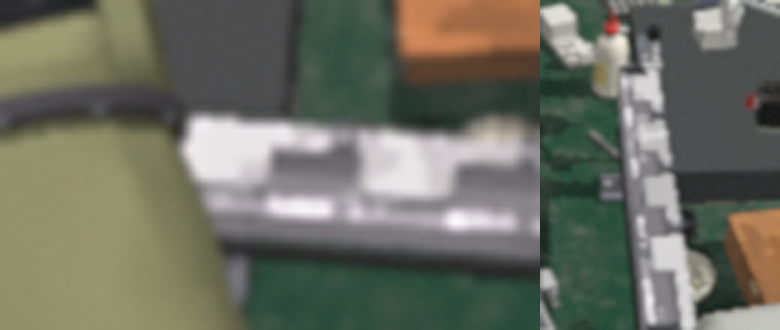

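```bash
python3 - <<'E'
from m import *
import pickle
T,S=pickle.load(open("ts.pkl","rb"))
print(proj(S,[[.657,.209,.24],[.653,.214,.309]]), onz(S,(287.7,141),.243))
b=cv2.resize(S["color"][70:190,230:350],(600,600),interpolation=cv2.INTER_CUBIC)
for v in place((.6108,0,np.radians(-3.516)),[[0,.215,.18],[0,-.215,.18],[0,.1,.18]]):
    print(proj(S,v))
q=proj(S,[[.657,.209,.243]])[0]; cv2.drawMarker(b,tuple(((q-[230,70])*5).astype(int)),(0,0,255))
wire(b,5,230,70,S,(.6108,0,np.radians(-3.516)),RL,(255,0,255))
cv2.imwrite("pics/k2.png",b)
E
```

```text
[[284.87527183 140.81024928]
 [284.80341098 123.73060754]] [0.6662859  0.20258617 0.243     ]
[[274.98771475 153.67119905]]
[[284.04037613 239.9655183 ]]
[[276.97063082 172.57330806]]
```

View pics/k2.png

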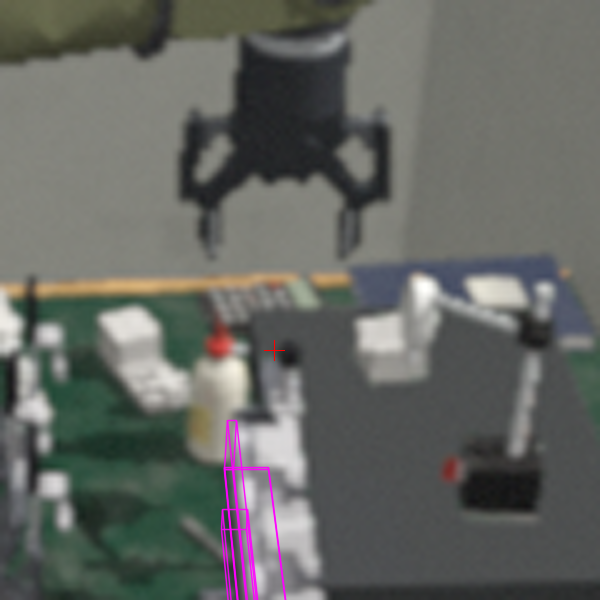

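```bash
python3 -m creep '[[[-3,4,20],0],[[-3,4,20],0],[[0,0,20],0],[[0,0,20],0],[[0,0,14],0],[[0,0,5],0],[[0,0,0],0]]'
python3 -m creep '[[[0,0,0],0],[[0,0,0],0],[[0,0,0],0],[[0,0,0],0],[[0,0,0],0],[[0,0,0],0],[[0,0,0],0],[[0,0,0],0]]' 0 20
```

```text
time_s: 4.65
eef_pos: [0.6584, 0.211, 0.2309]
tcp_rot: [-180.0, 0.0, 86.5]
force: [-0.4, 0.1, -0.3]
opening: 0.0853
time_s: 5.45
eef_pos: [0.6625, 0.2096, 0.2321]
tcp_rot: [179.3, -0.1, 86.4]
force: [39.0, 0.2, -6.3]
opening: 0.021
```

```bash
python3 -m creep '[[[0,3,0],0],[[0,0,0],0],[[0,0,0],0],[[0,0,0],0]]'
```

```text
time_s: 5.85
eef_pos: [0.6646, 0.2095, 0.2322]
tcp_rot: [179.5, -0.1, 86.4]
force: [28.2, -0.3, -1.6]
opening: 0.0171
```

```bash
python3 -m creep '[[[0,4,0],0],[[0,2,0],0],[[0,0,0],0],[[0,0,0],0]]'
```

```text
time_s: 6.25
eef_pos: [0.6654, 0.2108, 0.2319]
tcp_rot: [-179.6, 0.0, 86.5]
force: [-29.4, -1.4, 11.9]
opening: 0.017
```

```bash
python3 -m creep '[[[0,-3,0],0],[[0,0,0],0],[[5,0,0],0],[[6,0,0],0],[[6,0,0],0],[[6,0,0],0],[[6,0,0],0],[[6,0,0],0],[[5,0,0],0],[[0,0,0],0]]' 0 40
```

```text
time_s: 7.25
eef_pos: [0.6673, 0.245, 0.2316]
tcp_rot: [-179.8, 0.5, 86.2]
force: [-15.5, -34.3, 10.7]
opening: 0.017
```

```bash
python3 -m creep '[[[4,0,0],0],[[0,0,0],0],[[0,0,0],0]]'
```

```text
time_s: 7.55
eef_pos: [0.6675, 0.2494, 0.2312]
tcp_rot: [-179.8, 0.4, 86.2]
force: [-11.4, -29.9, 7.7]
opening: 0.0169
```

```bash
python3 -m creep '[[[4,-1,0],0],[[3,0,0],0],[[0,0,0],0],[[0,0,0],0]]'
python3 - <<'E'
from m import *
import pickle
T=get_image("top");S=get_image("side");pickle.dump((T,S),open("ts.pkl","wb"))
b=cv2.resize(S["color"][110:250,230:350],(514,600),interpolation=cv2.INTER_CUBIC)
cv2.imwrite("pics/k3.png",b)
E
```

```text
time_s: 7.95
eef_pos: [0.6667, 0.2614, 0.2305]
tcp_rot: [-179.9, 0.0, 86.5]
force: [0.2, -0.6, -0.6]
opening: 0.0
```

View pics/k3.png

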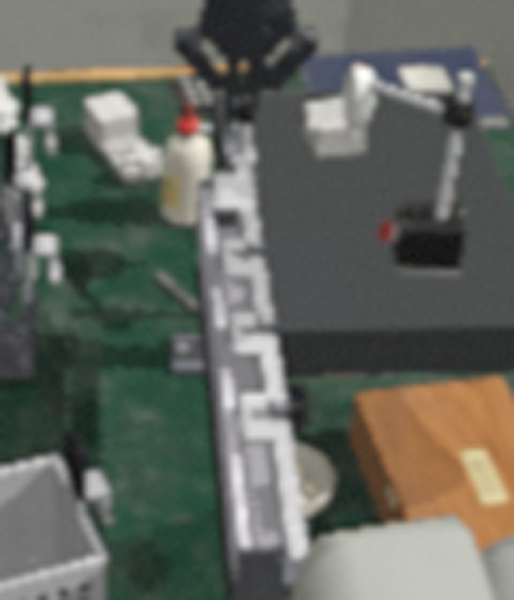

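```bash
python3 -m creep '[[[0,0,-25],0],[[0,0,-25],0],[[-25,0,0],0],[[-28,0,0],0],[[0,0,0],0],[[0,0,25],0],[[0,0,24],0],[[0,0,0],0],[[5,0,0],0],[[5,0,0],0],[[0,0,0],0],[[0,0,0],0]]'
python3 -m creep '[[[4,0,0],0],[[4,0,0],0],[[0,0,0],0]]'
python3 -m creep '[[[4,0,0],0],[[0,0,0],0]]'
python3 -m creep '[[[4,0,0],0],[[0,0,0],0]]'
```

```text
time_s: 9.25
eef_pos: [0.6644, 0.2186, 0.2328]
tcp_rot: [179.9, -0.0, 86.5]
force: [-0.8, 0.0, -0.4]
opening: 0.0
time_s: 9.55
eef_pos: [0.6648, 0.2233, 0.2324]
tcp_rot: [-179.9, 0.3, 86.3]
force: [-8.3, -21.1, 4.9]
opening: -0.0005
time_s: 9.75
eef_pos: [0.665, 0.2237, 0.2324]
tcp_rot: [-179.8, 0.6, 86.2]
force: [-17.8, -45.8, 8.3]
opening: 0.0002
time_s: 9.95
eef_pos: [0.665, 0.224, 0.2324]
tcp_rot: [-179.6, 0.9, 86.0]
force: [-29.1, -68.6, 13.4]
opening: 0.0
```

```bash
python3 -m creep '[[[-6,0,0],0],[[-6,0,-8],0],[[0,0,-20],0],[[0,0,-24],0],[[0,0,-24],0],[[-3,-24,0],0.8],[[-3,-24,0],0.8],[[-3,-24,0],0.8],[[-3,-24,0],0.8],[[0,-24,0],0.8],[[0,-24,0],0.8],[[0,-24,0],0],[[0,-20,0],0],[[0,0,0],0]]' 70
python3 - <<'E'
from m import *
import pickle
T=get_image("top");S=get_image("side");pickle.dump((T,S),open("ts.pkl","wb"))
out=pickle.load(open("poses.pkl","rb"))
H=[box(-60,0,-20,20,12,69)]
for p,n in((T,"top"),(S,"side")):
  for d in outline_of(p,"bracket_a")+outline_of(p,"basket")[:1]: print(n,d["pixel"],round(d["conf"],2),d["region"].sum())
a=cv2.resize(T["color"][135:175,195:350],(780,201),interpolation=cv2.INTER_CUBIC)
k=5;x0,y0=212,110;b=cv2.resize(S["color"][y0:y0+80,x0:x0+78],None,fx=k,fy=k,interpolation=cv2.INTER_CUBIC)
for i in range(3): wire(b,k,x0,y0,S,out["bracket_a%d"%i],BR,(0,255,255))
c=np.zeros((201+400,780,3),np.uint8); c[:201]=a; c[201:,:390]=b
b=cv2.resize(T["color"][185:265,130:230],(390,312),interpolation=cv2.INTER_CUBIC)
for i in range(3): wire(b,3.9,130,185,T,out["bracket_a%d"%i],BR,(0,255,255))
c[201:513,390:]=b
cv2.imwrite("pics/k4.png",c[:600])
E
```

```text
time_s: 11.35
eef_pos: [0.4752, 0.2314, 0.3093]
tcp_rot: [179.9, -0.1, 81.8]
force: [-0.0, -0.4, 0.1]
opening: 0.0702
top [210.6, 212.8] 0.74 337
top [139.8, 218.1] 0.68 221
top [299.7, 216.9] 0.62 1470
top [370.3, 202.3] 0.42 666
top [299.4, 212.5] 0.95 1440
side [227.7, 188.0] 0.96 384
side [226.4, 171.5] 0.76 360
side [227.4, 161.2] 0.55 152
side [244.8, 321.3] 0.54 94
side [232.7, 242.1] 0.78 1930
```

View pics/k4.png

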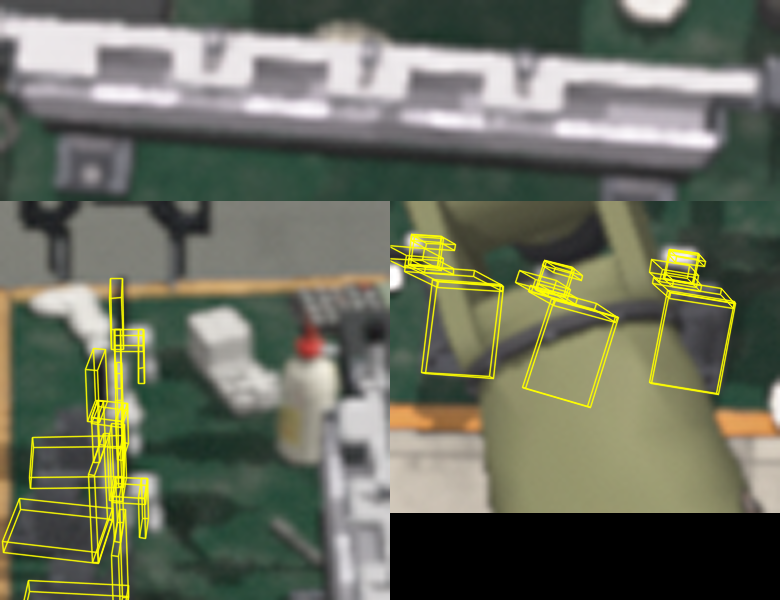

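```bash
python3 - <<'E'
from m import *
import pickle
T,S=pickle.load(open("ts.pkl","rb"));out=pickle.load(open("poses.pkl","rb"))
print("tips pred",proj(S,[.4752,.2314,.2903]))
def blobs(im,b,thr,lab):
    x0,y0,x1,y1=b; g=cv2.cvtColor(im,cv2.COLOR_BGR2GRAY)[y0:y1,x0:x1]
    n,_,st,ce=cv2.connectedComponentsWithStats((g>thr).astype(np.uint8))
    for s,c in zip(st[1:],ce[1:]):
        if 6<s[4]<120: print(lab,(c+[x0,y0]).round(1),"box",s[0]+x0,s[1]+y0,s[2],s[3],s[4])
blobs(cv2.imread("pics/top0.png"),(130,185,225,215),170,"top0"); blobs(cv2.imread("pics/side0.png"),(225,125,250,190),150,"side0"); blobs(S["color"],(225,125,250,190),150,"side")
blobs(cv2.imread("pics/top0.png"),(285,185,310,205),170,"top0 basket"); blobs(S["color"],(240,195,262,240),150,"side basket")
for k in out:
  if k[:2] in("br","ba"): c=place(out[k],[[.010,0,.136],[.01,0,.133]]); print(k,"crown pred top",proj(T,c[0])[0].round(1),"side",proj(S,c[0])[0].round(1))
E
```

```text
tips pred [[234.70738262 127.43991701]]
top0 [138.  195.2] box 134 193 8 6 31
top0 [203.3 198.6] box 200 197 8 4 26
top0 [171.4 202.5] box 168 200 8 6 32
top0 [130.9 203.8] box 130 201 3 7 18
side0 [229.3 132.3] box 225 126 9 15 91
side0 [239.4 136.6] box 238 135 4 4 15
side0 [235.9 148.7] box 234 142 6 13 43
side0 [240.2 166.5] box 238 165 5 4 18
side0 [242.4 172.7] box 242 171 2 4 7
side [229.3 132.3] box 225 126 9 15 92
side [239.5 136.5] box 238 135 4 4 16
side [235.9 148.8] box 234 142 6 13 44
side [240.1 166.6] box 238 165 5 4 19
side [242.4 172.7] box 242 171 2 4 7
top0 basket [297.  193.7] box 294 192 7 5 27
top0 basket [288.5 202. ] box 285 201 8 3 18
side basket [242.  217.8] box 240 217 5 3 8
side basket [251.9 222.8] box 250 220 5 6 24
bracket_a0 crown pred top [138.4 197.2] side [237.4 136.8]
bracket_a1 crown pred top [171.6 204.3] side [233.5 151.5]
bracket_a2 crown pred top [204.2 201.2] side [237.6 166.9]
basket0 crown pred top [298.4 195.7] side [249.2 222.6]
```

```bash
python3 -m creep '[[[-10,2,0],0],[[-10,2,0],0],[[-8,2,0],0],[[0,0,25],0],[[0,0,25],0],[[0,0,25],0],[[0,0,25],0],[[0,0,20],0],[[0,0,12],0],[[0,0,0],0],[[0,0,0],0]]' 60
python3 -m creep '[[[0,0,0],0],[[0,0,0],0],[[0,0,0],0],[[0,0,0],0],[[0,0,0],0],[[0,0,0],0],[[0,0,0],0]]' 0 20
```

```text
time_s: 12.75
eef_pos: [0.479, 0.2018, 0.1768]
tcp_rot: [180.0, -0.0, 81.7]
force: [-0.5, 1.1, -0.0]
opening: 0.0602
time_s: 13.45
eef_pos: [0.4785, 0.2021, 0.1764]
tcp_rot: [-180.0, -0.0, 81.7]
force: [-2.4, 0.5, 6.2]
opening: 0.0097
```

```bash
python3 -m creep '[[[0,0,0],0],[[0,0,0],0],[[0,0,-5],0],[[0,0,-15],0],[[0,0,-20],0],[[0,0,-25],0],[[0,0,-25],0],[[0,0,-25],0],[[0,0,-15],0],[[0,0,0],-2.4],[[0,10,0],-2.4],[[-10,20,0],0],[[-20,20,0],0],[[-24,20,0],0],[[-24,12,0],0],[[-24,12,0],0],[[-24,12,0],0],[[-24,12,0],0],[[-20,5,0],0],[[0,0,0],0]]' 0 80
python3 -m creep '[[[-20,5,0],0],[[-20,5,0],0],[[-12,4,0],0],[[-8,3,0],0],[[0,0,0],0],[[0,0,0],0],[[0,0,0],0]]'
```

```text
time_s: 15.45
eef_pos: [0.5911, 0.022, 0.3053]
tcp_rot: [-179.9, 0.0, 86.3]
force: [0.3, -1.0, -4.5]
opening: 0.0085
time_s: 16.15
eef_pos: [0.6041, -0.0359, 0.306]
tcp_rot: [-180.0, -0.0, 86.5]
force: [0.3, 0.3, -4.5]
opening: 0.0085
```

```bash
python3 -m creep '[[[-9,2,0],0],[[0,0,0],0],[[0,0,15],0],[[0,0,20],0],[[0,0,15],0],[[0,0,10],0],[[0,0,8],0],[[0,0,0],0]]'
python3 -m creep '[[[0,0,4],0],[[0,0,4],0],[[0,0,2],0],[[0,0,0],0]]'
```

```text
time_s: 16.95
eef_pos: [0.6054, -0.0457, 0.2372]
tcp_rot: [-179.9, -0.0, 86.5]
force: [-0.3, 0.5, -3.4]
opening: 0.0086
time_s: 17.35
eef_pos: [0.6055, -0.0457, 0.2278]
tcp_rot: [-180.0, -0.0, 86.5]
force: [-0.5, -0.5, -4.6]
opening: 0.0088
```

```bash
python3 -m creep '[[[0,0,2],0],[[0,0,2],0],[[0,0,0],0],[[0,0,0],0]]'
```

```text
time_s: 17.75
eef_pos: [0.6058, -0.0458, 0.2266]
tcp_rot: [179.8, 0.0, 86.5]
force: [-8.8, 0.5, 13.6]
opening: 0.0088
```

```bash
python3 -m creep '[[[0,0,0],0],[[0,0,0],0],[[0,0,0],0],[[0,0,0],0],[[0,0,-10],0],[[0,0,-25],0],[[0,0,-25],0],[[0,0,-25],0],[[0,-20,0],0],[[0,-30,0],0],[[0,0,0],0]]' 34 20
python3 - <<'E'
from m import *
import pickle
T=get_image("top");S=get_image("side");pickle.dump((T,S),open("ts.pkl","wb"))
k=5;a=cv2.resize(S["color"][120:240,215:315],None,fx=k,fy=k,interpolation=cv2.INTER_CUBIC)
cv2.imwrite("pics/k5.png",a)
def blobs(im,b,thr,lab):
    x0,y0,x1,y1=b; g=cv2.cvtColor(im,cv2.COLOR_BGR2GRAY)[y0:y1,x0:x1]
    n,_,st,ce=cv2.connectedComponentsWithStats((g>thr).astype(np.uint8))
    for s,c in zip(st[1:],ce[1:]):
        if 6<s[4]<120: print(lab,(c+[x0,y0]).round(1),s[4])
blobs(S["color"],(225,125,262,240),150,"side")
E
```

```text
time_s: 18.85
eef_pos: [0.5538, -0.0424, 0.3103]
tcp_rot: [180.0, 0.0, 86.5]
force: [-0.3, -1.0, -0.9]
opening: 0.034
side [229.2 132.1] 96
side [245.6 126.8] 24
side [251.8 134.1] 14
side [239.5 136.5] 16
side [236.2 150.5] 65
side [231.8 221.8] 103
side [251.9 222.6] 28
side [251.7 236.8] 10
```

View pics/k5.png

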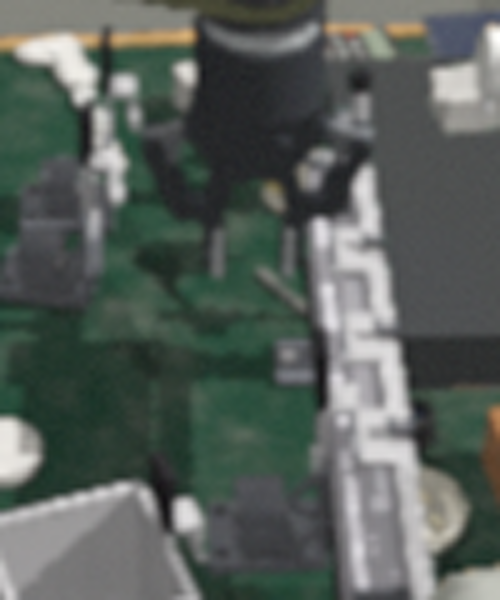

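```bash
python3 -m creep '[[[0,0,0],5.25],[[0,0,0],5.25],[[20,-11,0],0],[[25,-13.5,0],0],[[25,-13.5,0],0],[[25,-13.5,0],0],[[25,-13.5,0],0],[[25,-13.5,0],0],[[25,-13.5,0],0],[[25,-13.5,0],0],[[25,-13.5,0],0],[[25,-13.5,0],0],[[25,-13.5,0],0],[[25,-13.5,0],0],[[21,-11,0],0],[[0,0,0],0],[[0,0,0],0]]' 60
```

```text
time_s: 20.65
eef_pos: [0.4672, 0.3055, 0.3088]
tcp_rot: [-180.0, 0.0, 76.0]
force: [1.2, -0.4, 0.5]
opening: 0.0597
```

```bash
python3 -m creep '[[[0,0,25],0],[[0,0,25],0],[[0,0,25],0],[[0,0,25],0],[[0,0,20],0],[[0,0,12],0],[[0,0,0],0],[[0,0,0],0]]' 60
python3 -m creep '[[[0,0,0],0],[[0,0,0],0],[[0,0,0],0],[[0,0,0],0],[[0,0,0],0],[[0,0,0],0],[[0,0,0],0]]' 0 20
```

```text
time_s: 21.45
eef_pos: [0.4674, 0.3051, 0.1778]
tcp_rot: [180.0, -0.0, 75.9]
force: [0.3, -0.1, 0.7]
opening: 0.0597
time_s: 22.15
eef_pos: [0.4667, 0.3055, 0.1775]
tcp_rot: [-180.0, -0.0, 76.0]
force: [-2.9, 0.8, 6.4]
opening: 0.0097
```

```bash
python3 -m creep '[[[0,0,0],0],[[0,0,0],0],[[0,0,-5],0],[[0,0,-15],0],[[0,0,-20],0],[[0,0,-25],0],[[0,0,-25],0],[[0,0,-25],0],[[0,0,-15],0],[[0,0,0],-5.25],[[0,0,0],-5.25],[[-14,10,0],0],[[-20,13,0],0],[[-24,16,0],0],[[-24,16,0],0],[[-24,16,0],0],[[-24,16,0],0],[[-24,16,0],0],[[-24,16,0],0],[[-20,12,0],0]]' 0 80
python3 -m creep '[[[-20,12,0],0],[[-14,8,0],0],[[-10,5,0],0],[[-4,3,0],0],[[0,0,0],0],[[0,0,0],0],[[0,0,0],0]]'
```

```text
time_s: 24.15
eef_pos: [0.586, 0.098, 0.3065]
tcp_rot: [-180.0, 0.0, 86.4]
force: [0.1, 1.1, -4.4]
opening: 0.0086
time_s: 24.85
eef_pos: [0.6102, 0.0507, 0.3071]
tcp_rot: [180.0, -0.0, 86.5]
force: [-0.5, 1.0, -4.9]
opening: 0.0085
```

```bash
python3 -m creep '[[[-1,1,0],0],[[0,0,0],0],[[0,0,15],0],[[0,0,20],0],[[0,0,15],0],[[0,0,10],0],[[0,0,8],0],[[0,0,0],0]]'
python3 -m creep '[[[0,0,4],0],[[0,0,4],0],[[0,0,3],0],[[0,0,2],0],[[0,0,0],0],[[0,0,0],0]]'
```

```text
time_s: 25.65
eef_pos: [0.6112, 0.0489, 0.2382]
tcp_rot: [-179.9, 0.0, 86.5]
force: [-0.4, 0.1, -3.7]
opening: 0.0085
time_s: 26.25
eef_pos: [0.6115, 0.0489, 0.2277]
tcp_rot: [179.9, -0.0, 86.5]
force: [-5.3, 0.2, 8.0]
opening: 0.0083
```

```bash
python3 -m creep '[[[0,0,0],0],[[0,0,0],0],[[0,0,0],0],[[0,0,0],0],[[0,0,-10],0],[[0,0,-25],0],[[0,0,-25],0],[[0,0,-22],0],[[0,-20,0],0],[[0,-30,0],0],[[0,0,0],-0.8]]' 34 20
python3 -m creep '[[[15,-4,0],0],[[24,-6,0],0],[[24,-6,0],0],[[24,-6,0],0],[[24,-6,0],0],[[24,-6,0],0],[[24,-6,0],0],[[24,-6,0],0],[[24,-6,0],0],[[24,-6,0],0],[[24,-6,0],0],[[24,-6,0],0],[[24,-6,0],0],[[24,-6,0],0],[[24,-6,0],0],[[12,-4,0],0],[[0,0,0],0],[[0,0,0],0]]' 60
python3 - <<'E'
from m import *
T=get_image("top");S=get_image("side")
def blobs(im,b,thr,lab):
    x0,y0,x1,y1=b; g=cv2.cvtColor(im,cv2.COLOR_BGR2GRAY)[y0:y1,x0:x1]
    n,_,st,ce=cv2.connectedComponentsWithStats((g>thr).astype(np.uint8))
    for s,c in zip(st[1:],ce[1:]):
        if 6<s[4]<120: print(lab,(c+[x0,y0]).round(1),s[4])
blobs(S["color"],(225,125,262,240),150,"side"); blobs(T["color"],(285,185,310,205),170,"top")
E
```

```text
time_s: 27.35
eef_pos: [0.5595, 0.0522, 0.3093]
tcp_rot: [180.0, -0.0, 87.3]
force: [0.2, 0.1, 0.2]
opening: 0.0341
time_s: 29.15
eef_pos: [0.4869, 0.4186, 0.3079]
tcp_rot: [-180.0, 0.0, 87.3]
force: [-0.8, -0.7, 0.2]
opening: 0.06
side [251.5 126.7] 35
side [239.5 136.5] 16
side [232.9 219.3] 38
side [251.9 222.6] 27
top [297.  193.8] 29
top [288.6 202. ] 20
```

Basket and bracket 1 are unmoved. Descend with y −9 mm.

```bash
python3 -m creep '[[[-8.5,0,0],0],[[0,0,25],0],[[0,0,25],0],[[0,0,25],0],[[0,0,25],0],[[0,0,20],0],[[0,0,11],0],[[0,0,0],0],[[0,0,0],0]]' 60
python3 -m creep '[[[0,0,0],0],[[0,0,0],0],[[0,0,0],0],[[0,0,0],0],[[0,0,0],0],[[0,0,0],0],[[0,0,0],0]]' 0 20
```

```text
time_s: 30.15
eef_pos: [0.4868, 0.4103, 0.1781]
tcp_rot: [179.9, -0.0, 87.3]
force: [0.4, -0.8, 0.9]
opening: 0.0601
time_s: 30.85
eef_pos: [0.4862, 0.4106, 0.1775]
tcp_rot: [-180.0, -0.0, 87.3]
force: [-3.4, -0.0, 5.6]
opening: 0.0094
```

```bash
python3 -m creep '[[[0,0,0],0],[[0,0,0],0],[[0,0,-5],0],[[0,0,-15],0],[[0,0,-20],0],[[0,0,-25],0],[[0,0,-25],0],[[0,0,-25],0],[[0,0,-15],0],[[-10,0,0],0.8],[[-20,0,0],0],[[-25,2,0],0],[[-25,4,0],0],[[-25,6,0],0],[[-25,12,0],0],[[-24,20,0],0],[[-24,20,0],0],[[-20,20,0],0],[[-15,16,0],0],[[0,0,0],0]]' 0 80
python3 -m creep '[[[-15,14,0],0],[[-12,12,0],0],[[-9,10,0],0],[[-4,6,0],0],[[0,2,0],0],[[0,0,0],0],[[0,0,0],0]]'
```

```text
time_s: 32.85
eef_pos: [0.5742, 0.1888, 0.3057]
tcp_rot: [-179.9, 0.1, 86.3]
force: [-1.8, 0.5, -4.5]
opening: 0.0085
time_s: 33.55
eef_pos: [0.6144, 0.1496, 0.3069]
tcp_rot: [-180.0, -0.0, 86.5]
force: [0.3, 0.4, -5.1]
opening: 0.0086
```

```bash
python3 -m creep '[[[-5,3,0],0],[[0,0,0],0],[[0,0,15],0],[[0,0,20],0],[[0,0,15],0],[[0,0,10],0],[[0,0,8],0],[[0,0,0],0]]'
python3 -m creep '[[[0,0,4],0],[[0,0,4],0],[[0,0,3],0],[[0,0,2],0],[[0,0,0],0],[[0,0,0],0]]'
```

```text
time_s: 34.35
eef_pos: [0.6172, 0.1438, 0.2382]
tcp_rot: [-179.9, 0.0, 86.5]
force: [-0.0, 0.1, -4.4]
opening: 0.0087
time_s: 34.95
eef_pos: [0.6175, 0.1439, 0.2277]
tcp_rot: [179.9, -0.0, 86.5]
force: [-6.3, -0.7, 6.8]
opening: 0.0086
```

```bash
python3 -m creep '[[[0,0,0],0],[[0,0,0],0],[[0,0,0],0],[[0,0,0],0],[[0,0,-10],0],[[0,0,-25],0],[[0,0,-25],0],[[0,0,-22],0],[[0,-20,0],0],[[0,-30,0],0],[[0,0,0],-6.4],[[0,0,0],-6.4],[[0,0,0],-6.4]]' 34 20
python3 -m creep '[[[-15,-9,0],0],[[-22,-13,0],0],[[-22,-13,0],0],[[-22,-13,0],0],[[-22,-13,0],0],[[-22,-13,0],0],[[-22,-13,0],0],[[-22,-13,0],0],[[-22,-13,0],0],[[-20,-13,0],0],[[-6,-5,0],0],[[0,0,0],0],[[0,0,0],0]]' 60
python3 - <<'E'
from m import *
T=get_image("top");S=get_image("side")
def blobs(im,b,thr,lab):
    x0,y0,x1,y1=b; g=cv2.cvtColor(im,cv2.COLOR_BGR2GRAY)[y0:y1,x0:x1]
    n,_,st,ce=cv2.connectedComponentsWithStats((g>thr).astype(np.uint8))
    for s,c in zip(st[1:],ce[1:]):
        if 6<s[4]<120: print(lab,(c+[x0,y0]).round(1),s[4])
blobs(S["color"],(225,125,262,240),150,"side"); cv2.imwrite("pics/side_b.png",S["color"]); cv2.imwrite("pics/top_b.png",T["color"])
E
```

```text
time_s: 36.25
eef_pos: [0.5674, 0.147, 0.3091]
tcp_rot: [179.9, 0.0, 105.9]
force: [-0.6, -0.0, -0.3]
opening: 0.034
time_s: 37.55
eef_pos: [0.5, -0.097, 0.3082]
tcp_rot: [180.0, 0.0, 105.6]
force: [0.5, 0.1, -0.2]
opening: 0.0599
side [231.3 138.7] 62
side [257.2 138.9] 9
side [231.9 221.7] 94
side [251.9 222.6] 28
side [252.  237.6] 8
```

```bash
python3 -m creep '[[[1,1,25],0],[[0,0,25],0],[[0,0,25],0],[[0,0,25],0],[[0,0,20],0],[[0,0,11],0],[[0,0,0],0],[[0,0,0],0]]' 60
python3 -m creep '[[[0,0,0],0],[[0,0,0],0],[[0,0,0],0],[[0,0,0],0],[[0,0,0],0],[[0,0,0],0],[[0,0,0],0]]' 0 20
```

```text
time_s: 38.45
eef_pos: [0.5011, -0.096, 0.1778]
tcp_rot: [180.0, 0.0, 105.7]
force: [-0.5, -0.4, 0.1]
opening: 0.06
time_s: 39.15
eef_pos: [0.5006, -0.0963, 0.1774]
tcp_rot: [-180.0, 0.0, 105.7]
force: [-3.2, 0.1, 5.9]
opening: 0.0098
```

```bash
python3 -m creep '[[[0,0,0],0],[[0,0,0],0],[[0,0,-5],0],[[0,0,-15],0],[[0,0,-20],0],[[0,0,-25],0],[[0,0,-25],0],[[0,0,-25],0],[[0,0,-15],6.4],[[0,0,0],6.4],[[0,0,0],6.4],[[-20,0,0],0],[[-22,0,0],0],[[0,0,0],0],[[0,0,0],0]]' 0 100
python3 -m creep '[[[0,15,0],0],[[0,20,0],0],[[0,20,0],0],[[0,20,0],0],[[0,15,0],0],[[0,8,0],0],[[0,0,0],0],[[0,0,0],0]]'
```

```text
time_s: 40.65
eef_pos: [0.498, -0.1381, 0.3068]
tcp_rot: [-180.0, -0.0, 86.4]
force: [0.6, -0.7, -3.9]
opening: 0.0082
time_s: 41.45
eef_pos: [0.5955, -0.1438, 0.3069]
tcp_rot: [-180.0, -0.0, 86.5]
force: [-0.0, 0.1, -2.7]
opening: 0.0079
```

```bash
python3 -m creep '[[[0,4,0],0],[[0,0,0],0],[[0,0,15],0],[[0,0,20],0],[[0,0,15],0],[[0,0,10],0],[[0,0,8],0],[[0,0,0],0]]'
python3 -m creep '[[[0,0,4],0],[[0,0,4],0],[[0,0,3],0],[[0,0,2],0],[[0,0,0],0],[[0,0,0],0]]'
```

```text
time_s: 42.25
eef_pos: [0.5997, -0.1443, 0.2382]
tcp_rot: [-179.9, -0.0, 86.5]
force: [0.9, -0.2, -4.0]
opening: 0.0077
time_s: 42.85
eef_pos: [0.6, -0.1444, 0.2277]
tcp_rot: [179.9, 0.0, 86.5]
force: [-6.1, 1.5, 8.4]
opening: 0.0077
```

```bash
python3 -m creep '[[[0,0,0],0],[[0,0,0],0],[[0,0,0],0],[[0,0,0],0],[[0,0,-10],0],[[0,0,-25],0],[[0,0,-25],0],[[0,0,-22],0],[[10,-10,0],0],[[20,-10,0],0],[[25,-5,0],0],[[25,0,0],0],[[25,0,0],0],[[25,0,0],0],[[25,0,0],0],[[25,5,0],0],[[25,5,0],0],[[25,5,0],0],[[25,5,0],0],[[25,5,0],0]]' 34 20
python3 -m creep '[[[25,5,0],0],[[25,5,0],0],[[25,5,0],0],[[25,5,0],0],[[25,5,0],0],[[20,5,0],0],[[0,0,0],0],[[0,0,0],0]]' 0
python3 - <<'E'
from m import *
T=get_image("top");S=get_image("side")
a=cv2.resize(T["color"][130:215,190:360],(780,390),interpolation=cv2.INTER_CUBIC)
b=cv2.resize(S["color"][125:275,240:330],(360,600),interpolation=cv2.INTER_CUBIC)
cv2.imwrite("pics/h1.png",np.hstack([cv2.resize(a,(440,220)).copy() if 0 else np.vstack([cv2.resize(T["color"][130:215,190:360],(440,220),interpolation=cv2.INTER_CUBIC),np.zeros((380,440,3),np.uint8)]),b]))
E
```

```text
time_s: 44.85
eef_pos: [0.6173, 0.1362, 0.3089]
tcp_rot: [180.0, -0.0, 86.5]
force: [0.7, 0.4, 0.5]
opening: 0.0341
time_s: 45.65
eef_pos: [0.6559, 0.278, 0.3082]
tcp_rot: [180.0, 0.0, 86.5]
force: [0.2, 0.6, -0.3]
opening: 0.0001
```

View pics/h1.png

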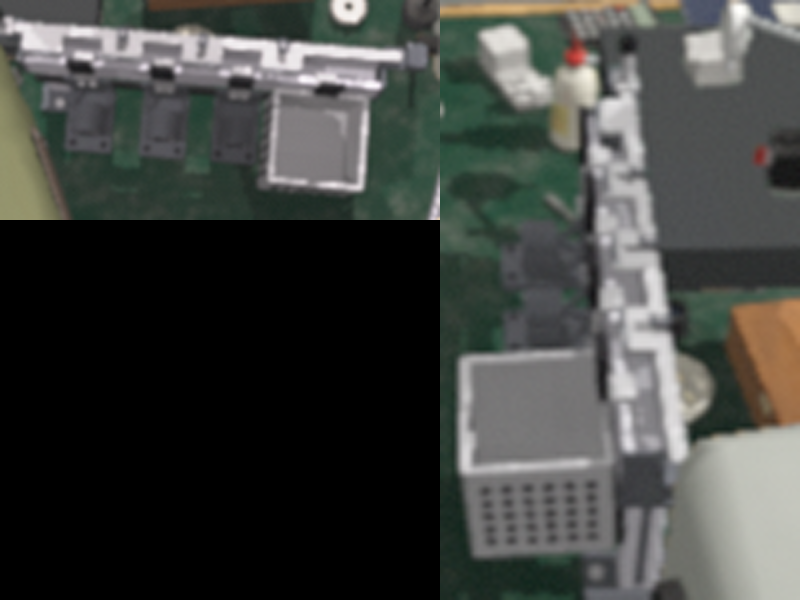

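```bash
python3 -m creep '[[[0,6,0],0],[[0,5,0],0],[[0,0,25],0],[[0,0,25],0],[[0,0,20],0],[[0,0,8],0],[[0,0,0],0],[[-5,0,0],0],[[-5,0,0],0],[[-5,0,0],0],[[-5,0,0],0],[[-5,0,0],0],[[-5,0,0],0],[[-5,0,0],0],[[-5,0,0],0],[[-5,0,0],0],[[-5,0,0],0],[[-4,0,0],0],[[0,0,0],0],[[0,0,0],0]]'
python3 -m creep '[[[-4,0,0],0],[[0,0,0],0],[[0,0,0],0]]'
python3 -m creep '[[[-4,0,0],0],[[0,0,0],0],[[0,0,0],0]]'
```

```text
time_s: 47.75
eef_pos: [0.6636, 0.223, 0.2295]
tcp_rot: [-180.0, 0.0, 86.5]
force: [0.9, -0.3, 0.4]
opening: -0.0001
time_s: 48.05
eef_pos: [0.6634, 0.2192, 0.2298]
tcp_rot: [-180.0, 0.0, 86.5]
force: [-0.1, -0.6, 0.8]
opening: 0.0
time_s: 48.35
eef_pos: [0.6631, 0.2158, 0.2299]
tcp_rot: [180.0, -0.0, 86.5]
force: [2.5, 5.0, -0.9]
opening: 0.0001
```

```bash
python3 -m creep '[[[-4,0,0],0],[[0,0,0],0],[[0,0,0],0]]'
python3 -m creep '[[[-4,0,0],0],[[0,0,0],0],[[0,0,0],0]]'
python3 -m creep '[[[-4,0,0],0],[[0,0,0],0],[[0,0,0],0]]'
```

```text
time_s: 48.65
eef_pos: [0.6629, 0.2154, 0.23]
tcp_rot: [179.9, -0.4, 86.7]
force: [9.8, 27.7, -4.0]
opening: 0.0003
time_s: 48.95
eef_pos: [0.6628, 0.2151, 0.2303]
tcp_rot: [179.7, -0.7, 86.9]
force: [18.5, 51.2, -7.3]
opening: -0.0002
time_s: 49.25
eef_pos: [0.6626, 0.2147, 0.2304]
tcp_rot: [179.6, -1.0, 87.0]
force: [25.9, 74.3, -9.8]
opening: 0.0
```

```bash
python3 -m creep '[[[8,0,0],0],[[5,0,0],0],[[0,0,-25],0],[[0,0,-25],0],[[0,0,-25],0],[[0,-30,-15],0],[[0,-30,0],0],[[0,0,0],0]]'
cat > tr.py <<'E'
from m import *
import pickle
T=get_image("top");S=get_image("side");pickle.dump((T,S),open("ts.pkl","wb"))
for p,n in((T,"top"),(S,"side")):
    reg=np.zeros((384,512),bool); c=np.array([369,203]) if n=="top" else np.array([254,317])
    for l in("tray","part_1","part_2"):
        for d in outline_of(p,l):
            if np.hypot(*(np.array(d["pixel"])-c))<22 and d["region"].sum()<1800: reg|=d["region"]
    r=cv2.morphologyEx(reg.astype(np.uint8),cv2.MORPH_CLOSE,np.ones((7,7)))>0
    v,s=fit(p,r,(.49,-.35,-.2),TR); print(n,reg.sum(),r.sum(),v.round(4),np.degrees(v[2]).round(1),round(s,2))
    g=p["color"].max(2); x0,y0=c-[35,35]; 
    m=(g[y0:y0+70,x0:x0+70]<40).astype(np.uint8); nn,_,st,ce=cv2.connectedComponentsWithStats(m)
    for a,b in zip(st[1:],ce[1:]):
        if a[4]>8: print("dark",(b+[x0,y0]).round(1),a)
    print("tab pred",proj(p,place(v,[.06,0,.087])),proj(p,place(v,[.06,0,.06])))
E
python3 tr.py
```

```text
time_s: 50.05
eef_pos: [0.6011, 0.2199, 0.3212]
tcp_rot: [180.0, 0.0, 86.5]
force: [0.4, -0.2, 0.4]
opening: -0.0002
top 954 1106 [ 0.4901 -0.351  -0.2775] -15.9 0.93
dark [377.2 189.6] [40 20  8  4 20]
tab pred [[380.49167662 186.80945699]] [[378.33131362 188.33397841]]
side 1099 1159 [ 0.4899 -0.3511 -0.2424] -13.9 0.73
dark [286.5 338.4] [ 64  38   6  32 115]
tab pred [[271.83265662 304.82160125]] [[271.43911461 310.11405212]]
```

```bash
python3 - <<'E'
from m import *
import pickle
T,S=pickle.load(open("ts.pkl","rb")); pose=(.490,-.351,np.radians(-15))
o=[]
for p,(x0,y0) in((T,(340,175)),(S,(220,285))):
    w=cv2.resize(p["color"][y0:y0+60,x0:x0+65],None,fx=6,fy=6,interpolation=cv2.INTER_CUBIC); o.append(w.copy()); wire(w,6,x0,y0,p,pose,TR,(0,255,255)); o.append(w)
cv2.imwrite("pics/tr.png",cv2.resize(np.vstack([np.hstack(o[:2]),np.hstack(o[2:])]),(650,600)))
E
```

```text
(no output)
```

View pics/tr.png

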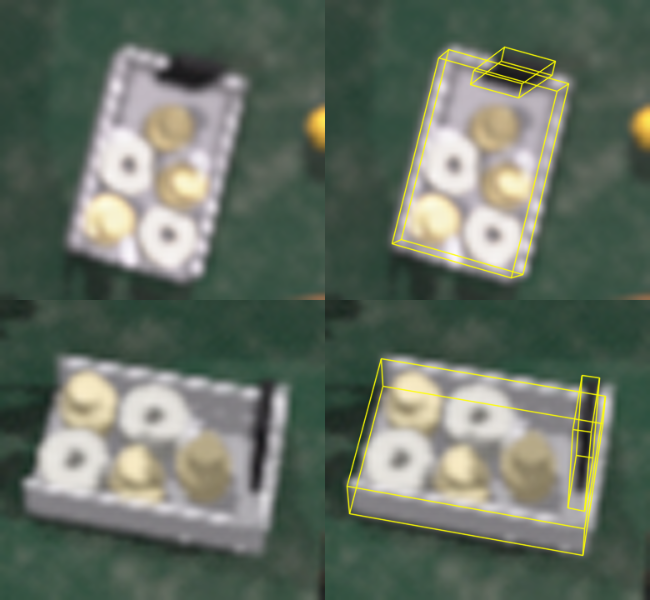

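```bash
python3 -m creep '[[[0,0,0],8.5],[[0,0,0],8.5],[[0,0,0],8.5],[[0,0,0],8.5],[[0,0,0],8.5],[[0,0,0],8.5],[[0,0,0],8.5],[[0,0,0],8.5],[[0,0,0],8.5],[[0,0,0],8.5],[[0,0,0],8.5],[[0,0,0],8],[[0,0,0],0]]' 60 20
python3 - <<'E'
from m import *
import pickle
T,S=pickle.load(open("ts.pkl","rb"))
for z in(0,.1,.2,.3): print(z,onz(T,(360,165),z).round(3),onz(T,(400,168),z).round(3),onz(S,(298,240),z).round(3),onz(S,(300,300),z).round(3))
E
```

```text
time_s: 51.75
eef_pos: [0.6036, 0.2201, 0.3197]
tcp_rot: [180.0, 0.0, -15.2]
force: [-0.5, -0.2, 0.2]
opening: 0.0596
0 [ 0.642 -0.322  0.   ] [ 0.634 -0.461  0.   ] [ 0.68  -0.062  0.   ] [ 0.646 -0.302  0.   ]
0.1 [ 0.617 -0.299  0.1  ] [ 0.609 -0.429  0.1  ] [ 0.657 -0.149  0.1  ] [ 0.626 -0.364  0.1  ]
0.2 [ 0.592 -0.277  0.2  ] [ 0.585 -0.397  0.2  ] [ 0.633 -0.235  0.2  ] [ 0.606 -0.426  0.2  ]
0.3 [ 0.566 -0.255  0.3  ] [ 0.56  -0.365  0.3  ] [ 0.61  -0.321  0.3  ] [ 0.586 -0.488  0.3  ]
```

```bash
python3 -m creep '[[[3,15,0],0],[[5,29,0],0],[[5,29,0],0],[[5,29,0],0],[[5,29,0],0],[[5,29,0],0],[[5,29,0],0],[[5,29,0],0],[[5,29,0],0],[[5,29,0],0],[[5,29,0],0],[[5,29,0],0],[[5,29,0],0],[[5,29,0],0],[[5,29,0],0],[[5,29,0],0],[[5,29,0],0],[[5,29,0],0],[[5,29,0],0],[[5,29,0],0]]'
python3 -m creep '[[[2,20,0],0],[[0,0,0],0],[[0,0,0],0]]'
```

```text
time_s: 53.75
eef_pos: [0.5502, -0.3538, 0.32]
tcp_rot: [180.0, 0.0, -14.8]
force: [0.4, 0.3, -0.1]
opening: 0.06
time_s: 54.05
eef_pos: [0.5474, -0.3721, 0.3198]
tcp_rot: [-180.0, 0.0, -14.9]
force: [0.0, 0.4, -0.0]
opening: 0.0601
```

```bash
python3 -m creep '[[[3,-7,0],0],[[0,0,30],0],[[0,0,30],0],[[0,0,30],0],[[0,0,30],0],[[0,0,30],0],[[0,0,30],0],[[0,0,20],0],[[0,0,20],0],[[0,0,15],0],[[0,0,12],0],[[0,0,8],0],[[0,0,0],0],[[0,0,0],0]]'
python3 -m creep '[[[0,0,0],0],[[0,0,0],0],[[0,0,0],0],[[0,0,0],0],[[0,0,0],0],[[0,0,0],0]]' 0 20
```

```text
time_s: 55.45
eef_pos: [0.553, -0.3659, 0.0656]
tcp_rot: [180.0, -0.1, -15.0]
force: [0.1, 0.4, 0.7]
opening: 0.06
time_s: 56.05
eef_pos: [0.553, -0.366, 0.0658]
tcp_rot: [180.0, -0.1, -15.0]
force: [-1.1, 0.0, 7.0]
opening: 0.0337
```

```bash
python3 -m creep '[[[0,0,0],0],[[0,0,0],0],[[0,0,0],0],[[0,0,-3],0],[[0,0,-4],0],[[0,0,-4],0],[[0,0,0],0],[[0,0,0],0]]' 0 120
python3 - <<'E'
from m import *
import pickle
o=robot.get_obs();print(o["force"],o["torque"])
S=get_image("side");pickle.dump(S,open("s.pkl","wb"))
x0,y0=220,285
w=cv2.resize(S["color"][y0:y0+60,x0:x0+65],None,fx=6,fy=6,interpolation=cv2.INTER_CUBIC); w2=w.copy(); wire(w2,6,x0,y0,S,(.494,-.3505,np.radians(-15)),TR,(0,255,255)); cv2.imwrite("pics/lift.png",np.hstack([w,w2]))
E
```

```text
time_s: 56.85
eef_pos: [0.5526, -0.3657, 0.0759]
tcp_rot: [-180.0, 0.0, -15.0]
force: [0.7, -0.3, -6.5]
opening: 0.0322
[ 0.72085515 -0.28795519 -6.4922366 ] [-0.12808831 -0.36074776 -0.01060651]
```

View pics/lift.png

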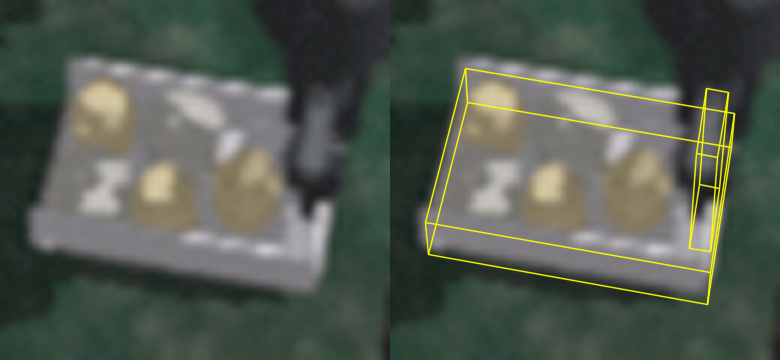

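```bash
python3 -m creep '[[[0,0,-6],0],[[0,0,-14],0],[[0,0,-20],0],[[0,0,-20],0],[[0,0,-20],0],[[0,0,-20],0],[[0,0,-20],0],[[0,0,-20],0],[[0,0,-20],0],[[0,0,-20],0],[[0,0,-20],0],[[0,0,-20],0],[[0,0,-16],0],[[0,0,-10],0],[[0,0,-2],0],[[0,0,0],0]]'
python3 -m creep '[[[-5,-4,0],0],[[-12,-10,0],0],[[-16,-13,0],0],[[-16,-13,0],0],[[-16,-13,0],0],[[-16,-13,0],0],[[-16,-13,0],0],[[-16,-13,0],0],[[-16,-13,0],0],[[-16,-13,0],0],[[-12,-9,0],0],[[-5,-4,0],0],[[0,0,0],0],[[0,0,0],-2],[[0,0,0],-5],[[0,0,0],-6],[[0,0,0],-6],[[0,0,0],-6],[[0,0,0],-6],[[0,0,0],-6]]'
python3 -c "
from rig import robot
o=robot.get_obs();print(o['force'],o['torque'],o['q'])"
```

```text
time_s: 58.5
eef_pos: [0.5526, -0.3657, 0.3239]
tcp_rot: [-180.0, 0.0, -15.0]
force: [-0.2, 0.1, -5.9]
opening: 0.0326
time_s: 60.5
eef_pos: [0.4304, -0.1977, 0.3236]
tcp_rot: [-180.0, 0.0, 22.2]
force: [-0.0, 0.1, -4.9]
opening: 0.0323
[-0.0380891   0.05979052 -4.93221478] [ 0.17090346 -0.3086307   0.00560732] [-2.91048478e+01  4.47169147e+00  9.24386447e+01  2.66703190e-03
  8.31240979e+01  3.86950870e+01]
```

```bash
python3 -m creep '[[[0,0,0],-6],[[0,0,0],-6],[[0,0,0],-6],[[0,0,0],-6],[[0,0,0],-6],[[0,0,0],-6],[[0,0,0],-6],[[0,0,0],-6],[[0,0,0],-6],[[0,0,0],-6],[[0,0,0],-6],[[0,0,0],-6],[[0,0,0],-6],[[0,0,0],-6],[[0,0,0],-6],[[0,0,0],-6],[[0,0,0],-6],[[0,0,0],-6],[[0,0,0],-6],[[0,0,0],-6]]'
python3 -m creep '[[[0,0,0],-6],[[0,0,0],-6],[[0,0,0],-6],[[0,0,0],-6],[[0,0,0],-5],[[0,0,0],-3],[[0,0,0],-1],[[0,0,0],0],[[0,0,0],0]]'
python3 -c "
from rig import robot
o=robot.get_obs();print(o['force'],o['torque'],o['q'])"
```

```text
time_s: 62.5
eef_pos: [0.4302, -0.1977, 0.3234]
tcp_rot: [-180.0, -0.1, 142.2]
force: [0.3, -0.7, -4.9]
opening: 0.0323
time_s: 63.4
eef_pos: [0.4302, -0.1974, 0.3238]
tcp_rot: [180.0, -0.0, 174.9]
force: [0.1, 0.2, -6.1]
opening: 0.0322
[ 0.14898586  0.19760479 -6.13722593] [0.07144106 0.38556818 0.02482484] [-2.90789681e+01  4.41730829e+00  9.24708055e+01 -6.87546025e-03
  8.31427938e+01 -1.13971957e+02]
```

```bash
python3 -m creep '[[[-3,5,0],0],[[-6,11,0],0],[[-8,15,1],0],[[-8,15,1],0],[[-6,11,1],0],[[-3,6,1],0],[[0,1,1],0],[[0,0,0],0],[[0,0,0],0]]'
python3 - <<'E'
from m import *
S=get_image("side");T=get_image("top")
for l in("tray","basket"):
  for d in outline_of(S,l)[:2]: ys,xs=np.where(d["region"]);print(l,round(d["conf"],2),d["pixel"],xs.min(),xs.max(),ys.min(),ys.max())
a=cv2.resize(S["color"][150:300,190:320],(520,600),interpolation=cv2.INTER_CUBIC); cv2.imwrite("pics/p1.png",a)
E
```

```text
time_s: 64.3
eef_pos: [0.4695, -0.1368, 0.319]
tcp_rot: [-180.0, -0.0, 174.9]
force: [-0.6, -0.8, -5.7]
opening: 0.0324
tray 0.97 [257.3, 209.2] 236 284 189 216
basket 0.71 [264.1, 235.8] 244 288 216 263
```

View pics/p1.png

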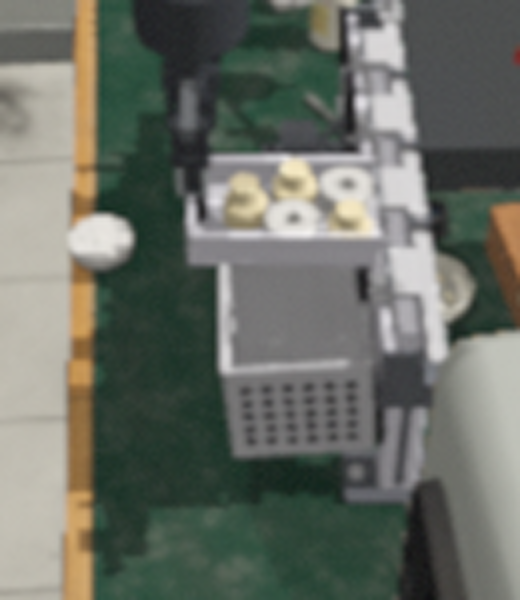

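```bash
cat > q.py <<'E'
from m import *
o=robot.get_obs();S=get_image("side")
print(o["time_s"],o["force"].round(1),o["torque"].round(3))
ds=outline_of(S,"tray")
for d in ds[:1]: ys,xs=np.where(d["region"]);print(round(d["conf"],2),d["pixel"],xs.min(),xs.max(),ys.min(),ys.max())
for d in outline_of(S,"part_1"): print("part",round(d["conf"],2),d["pixel"],d["region"].sum())
E
python3 -m creep '[[[0,0,0],0],[[0,0,0],0],[[0,0,0],0]]' 0 50 >/dev/null; python3 q.py
python3 -m creep '[[[0,0,0],0],[[0,0,0],0],[[0,0,0],0]]' 0 35 >/dev/null; python3 q.py
```

```text
64.8 [-0.4  0.1 -5.9] [ 0.033  0.332 -0.005]
0.82 [258.6, 209.4] 237 284 189 216
part 0.53 [274.7, 195.2] 116
part 0.5 [262.4, 196.7] 89
part 0.47 [249.8, 200.9] 118
part 0.45 [276.9, 202.5] 71
part 0.45 [262.8, 204.8] 97
65.25 [ 0.3 -0.9 -6.8] [0.039 0.353 0.013]
0.68 [256.6, 209.0] 237 284 188 216
part 0.68 [264.9, 195.5] 53
part 0.66 [273.3, 198.5] 138
part 0.5 [274.1, 201.1] 65
```

```bash
python3 -m creep '[[[0,0,0],0],[[0,0,0],0],[[0,0,0],0]]' 0 25 >/dev/null; python3 q.py
python3 -m creep '[[[0,0,0],0],[[0,0,0],0],[[0,0,0],0],[[0,0,0],0]]' 0 20; python3 q.py
```

```text
65.7 [-0.4 -1.2 -4.8] [-0.004  0.343 -0.016]
0.73 [256.1, 206.9] 237 283 189 215
part 0.59 [275.7, 201.6] 63
part 0.57 [248.5, 202.1] 126
part 0.54 [264.2, 202.5] 73
time_s: 66.25
eef_pos: [0.4697, -0.1365, 0.319]
tcp_rot: [180.0, -0.0, 175.0]
force: [-0.2, -0.3, -5.4]
opening: 0.0323
66.25 [-0.2 -0.3 -5.4] [ 0.039  0.381 -0.01 ]
0.67 [256.7, 208.9] 237 284 189 215
part 0.65 [252.8, 201.7] 129
part 0.53 [263.0, 204.7] 106
part 0.51 [262.7, 195.0] 77
```

```bash
python3 -m creep '[[[0,0,0],0],[[0,0,0],0],[[0,0,0],0]]' 32 20; python3 q.py
python3 -m creep '[[[0,0,0],0],[[0,0,0],0],[[0,0,0],0]]' 33 20; python3 q.py
```

```text
time_s: 66.7
eef_pos: [0.4697, -0.1365, 0.319]
tcp_rot: [-180.0, 0.0, 175.0]
force: [-0.2, 0.4, -5.8]
opening: 0.0323
66.7 [-0.2  0.4 -5.8] [ 0.028  0.352 -0.004]
0.93 [256.7, 207.5] 236 284 188 216
part 0.67 [250.4, 202.6] 125
part 0.63 [262.6, 205.6] 103
part 0.61 [264.0, 194.5] 83
time_s: 67.15
eef_pos: [0.4697, -0.1365, 0.319]
tcp_rot: [180.0, -0.0, 175.0]
force: [-0.1, -0.5, -5.7]
opening: 0.0332
67.15 [-0.1 -0.5 -5.7] [ 0.012  0.358 -0.025]
0.36 [254.0, 206.7] 237 284 189 216
part 0.66 [250.7, 203.1] 126
part 0.65 [263.2, 198.6] 111
part 0.52 [274.3, 201.6] 95
part 0.44 [273.5, 194.6] 111
part 0.43 [263.2, 205.7] 98
part 0.17 [256.7, 209.5] 658
```

```bash
python3 -m creep '[[[0,0,0],0],[[0,0,0],0],[[0,0,0],0]]' 33.4; python3 q.py
```

```text
time_s: 67.6
eef_pos: [0.4697, -0.1365, 0.319]
tcp_rot: [180.0, 0.0, 175.0]
force: [0.2, 0.2, -5.3]
opening: 0.0336
67.6 [ 0.2  0.2 -5.3] [ 0.018  0.33  -0.007]
0.74 [255.5, 210.7] 236 284 189 216
part 0.67 [262.1, 206.4] 93
part 0.59 [274.1, 197.4] 100
part 0.57 [276.6, 201.4] 64
part 0.52 [262.9, 196.4] 86
```

```bash
python3 -m creep '[[[0,0,0],0],[[0,0,0],0],[[0,0,0],0]]' 33.7; python3 q.py
```

```text
time_s: 68.05
eef_pos: [0.4697, -0.1365, 0.3192]
tcp_rot: [-180.0, 0.0, 175.0]
force: [-1.1, 0.5, -4.3]
opening: 0.0337
68.05 [-1.1  0.5 -4.3] [0.119 0.225 0.037]
0.55 [254.8, 210.8] 233 281 190 221
part 0.62 [274.3, 207.9] 72
part 0.55 [248.8, 204.6] 135
part 0.53 [260.9, 198.8] 87
part 0.43 [271.6, 197.3] 137
```

```bash
python3 -m creep '[[[0,0,0],0]]' 33.7; python3 q.py;  python3 -m creep '[[[0,0,0],0],[[0,0,0],0]]'; python3 q.py
```

```text
time_s: 68.3
eef_pos: [0.4697, -0.1365, 0.3191]
tcp_rot: [-180.0, 0.0, 175.0]
force: [-1.0, 0.5, -3.5]
opening: 0.0338
68.3 [-1.   0.5 -3.5] [ 0.151  0.235 -0.   ]
0.61 [252.1, 212.1] 232 281 190 220
part 0.71 [247.3, 204.8] 129
part 0.65 [271.6, 199.2] 120
part 0.65 [272.3, 204.5] 75
part 0.47 [261.0, 200.6] 90
time_s: 68.65
eef_pos: [0.4697, -0.1365, 0.319]
tcp_rot: [-180.0, 0.0, 175.0]
force: [-1.5, 0.9, -2.7]
opening: 0.0338
68.65 [-1.5  0.9 -2.7] [0.116 0.174 0.122]
0.71 [254.6, 210.5] 233 280 190 220
part 0.63 [260.8, 209.4] 93
part 0.56 [248.9, 203.6] 132
part 0.4 [261.6, 198.1] 112
part 0.38 [287.4, 212.3] 1848
```

```bash
python3 -m creep '[[[0,0,0],0],[[0,0,0],0],[[0,0,0],0],[[0,0,-3],0],[[0,0,-4],0],[[3,0,0],0],[[4,0,0],0],[[4,0,0],0],[[3,0,0],0],[[0,0,0],0],[[0,0,0],0]]' 30 40; python3 q.py
```

```text
time_s: 69.9
eef_pos: [0.4557, -0.1353, 0.326]
tcp_rot: [-180.0, 0.0, 175.0]
force: [-0.6, -0.5, -6.1]
opening: 0.0335
69.9 [-0.6 -0.5 -6.1] [0.036 0.307 0.008]
0.63 [249.4, 209.2] 228 276 187 218
part 0.6 [255.5, 205.8] 104
part 0.58 [265.4, 197.4] 91
part 0.58 [241.5, 201.8] 118
part 0.5 [257.1, 197.4] 97
part 0.19 [284.1, 212.2] 1983
```

```bash
python3 -m creep '[[[0,0,0],0],[[0,0,0],0],[[0,0,0],0],[[0,0,0],0]]' 33.7 20; python3 q.py;  python3 -m creep '[[[0,0,0],0],[[0,0,0],0],[[0,0,0],0]]'; python3 q.py
```

```text
time_s: 70.45
eef_pos: [0.4557, -0.1352, 0.3259]
tcp_rot: [180.0, -0.0, 175.0]
force: [-0.5, 0.0, -5.3]
opening: 0.0339
70.45 [-0.5  0.  -5.3] [0.037 0.302 0.034]
0.69 [230.3, 206.0] 216 257 181 230
part 0.52 [253.4, 215.5] 37
part 0.5 [250.2, 207.5] 105
part 0.38 [240.5, 211.4] 79
time_s: 70.9
eef_pos: [0.4559, -0.1353, 0.3264]
tcp_rot: [-180.0, 0.1, 175.0]
force: [-0.5, -0.5, -2.0]
opening: 0.0339
70.9 [-0.5 -0.5 -2. ] [-0.002 -0.025 -0.038]
0.83 [236.1, 206.0] 216 255 181 230
part 0.29 [286.8, 214.6] 1848
```

```bash
python3 -m creep '[[[0,0,0],0],[[0,0,0],0],[[0,0,0],0],[[5,0,0],0],[[12,0,0],0],[[15,0,0],0],[[13,0,0],0],[[0,-8,0],0],[[-2,-20,0],0],[[-2,-25,0],0],[[-2,-25,0],0],[[-2,-25,0],0],[[-2,-25,0],0],[[-2,-25,0],0],[[-2,-25,0],0],[[-2,-20,0],0],[[0,-5,0],0],[[0,0,0],0]]' 30 40
python3 -m creep '[[[-10,1,10],0],[[-20,2,20],0],[[-24,2,20],0],[[-24,2,20],0],[[-14,1,20],0],[[0,0,20],0],[[0,0,20],0],[[0,0,20],0],[[0,0,0],0],[[0,0,0],0]]'; python3 q.py
```

```text
time_s: 72.85
eef_pos: [0.4087, -0.3353, 0.3256]
tcp_rot: [180.0, -0.0, 174.9]
force: [0.6, 0.1, -2.3]
opening: 0.0333
time_s: 73.85
eef_pos: [0.5019, -0.3343, 0.1762]
tcp_rot: [180.0, -0.0, 175.0]
force: [0.4, -0.1, -1.7]
opening: 0.0332
73.85 [ 0.4 -0.1 -1.7] [-0.029 -0.026  0.005]
0.82 [254.8, 295.8] 236 276 272 318
```

```bash
python3 -m creep '[[[0,0,10],0],[[0,0,10],0],[[0,0,6],0],[[0,0,4],0],[[0,0,0],0],[[0,0,0],0]]' 33 20;  python3 -m creep '[[[0,0,3],0],[[0,0,3],0],[[0,0,0],0]]';python3 -m creep '[[[0,0,3],0],[[0,0,0],0],[[0,0,0],0]]'
```

```text
time_s: 74.6
eef_pos: [0.5015, -0.3351, 0.1461]
tcp_rot: [-180.0, 0.0, 175.0]
force: [-0.6, 0.2, -2.2]
opening: 0.0332
time_s: 74.9
eef_pos: [0.5015, -0.3352, 0.1406]
tcp_rot: [-180.0, 0.0, 175.0]
force: [-1.6, 0.3, 3.3]
opening: 0.0332
time_s: 75.2
eef_pos: [0.5019, -0.3359, 0.1402]
tcp_rot: [-179.9, 0.2, 175.0]
force: [-9.6, 2.3, 25.4]
opening: 0.0328
```

```bash
python3 -m creep '[[[0,0,-2],0],[[6,0,1],0],[[6,0,2],0],[[6,0,2],0],[[6,0,2],0],[[6,0,3],0],[[6,0,3],0],[[6,0,3],0],[[5,0,3],0],[[0,0,0],0]]' 33.6 20;  python3 -m creep '[[[5,0,3.5],0],[[5,0,4],0],[[5,0,4],0],[[5,0,4],0],[[0,0,0],0]]'; python3 q.py
```

```text
time_s: 76.2
eef_pos: [0.4538, -0.3308, 0.1196]
tcp_rot: [180.0, -0.1, 175.0]
force: [-0.8, -0.8, 0.1]
opening: 0.034
time_s: 76.7
eef_pos: [0.4338, -0.329, 0.1038]
tcp_rot: [180.0, -0.1, 175.0]
force: [0.6, -0.3, -1.1]
opening: 0.0334
76.7 [ 0.6 -0.3 -1.1] [-0.015  0.025  0.063]
0.66 [249.8, 310.6] 224 269 291 325
part 0.24 [284.7, 216.4] 1681
```

```bash
python3 -m creep '[[[5,0,5.5],0],[[5,0,6],0],[[5,0,6],0],[[4,0,6],0],[[4,0,6],0],[[3,0,5],0],[[0,0,0],0],[[0,0,0],0]]';  python3 -m creep '[[[2,0,3],0],[[0,0,0],0],[[0,0,0],0]]'; python3 q.py
```

```text
time_s: 77.65
eef_pos: [0.4085, -0.3267, 0.0696]
tcp_rot: [180.0, -0.0, 175.0]
force: [-0.4, 0.1, -3.2]
opening: 0.0342
time_s: 77.95
eef_pos: [0.4078, -0.3268, 0.0684]
tcp_rot: [-179.9, 0.2, 175.0]
force: [2.3, 5.7, 14.2]
opening: 0.034
77.95 [ 2.3  5.7 14.2] [ 1.06  -0.287  0.046]
0.97 [245.6, 313.0] 220 267 295 326
part 0.63 [289.7, 193.9] 600
part 0.54 [264.1, 203.7] 380
```

```bash
python3 -m creep '[[[0,0,-2],0],[[0,0,0],0],[[0,0,0],0],[[0,0,0],0]]' 40;  python3 -m creep '[[[0,0,0],0],[[0,0,0],0],[[0,0,-8],0],[[0,0,-20],0],[[0,0,-25],0],[[0,0,-25],0],[[0,0,-25],0],[[0,0,-25],0],[[20,0,-20],0],[[25,10,0],0],[[0,25,0],0],[[0,25,0],0],[[0,25,0],0],[[0,25,0],0],[[0,25,0],0],[[0,25,0],0],[[0,25,0],0],[[0,25,0],0],[[0,0,0],0]]' 55
python3 - <<'E'
from m import *
import pickle
S=get_image("side");T=get_image("top")
pickle.dump((T,S),open("ts.pkl","wb"))
a=cv2.resize(S["color"][125:345,200:330],(355,600),interpolation=cv2.INTER_CUBIC); b=np.vstack([cv2.resize(T["color"][135:235,270:400],(445,342),interpolation=cv2.INTER_CUBIC),cv2.resize(T["color"][140:210,270:370],(369,258),interpolation=cv2.INTER_CUBIC,).copy() @ np.eye(3) if 0 else cv2.copyMakeBorder(cv2.resize(T["color"][155:207,283:338],(273,258),interpolation=cv2.INTER_CUBIC),0,0,0,172,cv2.BORDER_CONSTANT)])
cv2.imwrite("pics/fin.png",np.hstack([a,b]))
for p in(T,S):
  for l in("part_1","tray"):
    for d in outline_of(p,l): print(l,round(d["conf"],2),d["pixel"],d["region"].sum())
E
```

```text
time_s: 78.5
eef_pos: [0.4066, -0.3266, 0.0687]
tcp_rot: [180.0, -0.0, 175.0]
force: [0.7, 0.5, -0.0]
opening: 0.04
time_s: 80.4
eef_pos: [0.3804, -0.1117, 0.2176]
tcp_rot: [180.0, 0.0, 175.1]
force: [0.5, -0.4, 0.2]
opening: 0.0552
part_1 0.62 [313.6, 184.3] 86
part_1 0.59 [317.3, 188.9] 72
part_1 0.46 [308.5, 193.2] 99
part_1 0.39 [320.7, 177.9] 78
part_1 0.22 [251.1, 175.0] 573
tray 0.64 [365.4, 213.3] 1045
tray 0.41 [264.5, 153.0] 3011
```

View pics/fin.png

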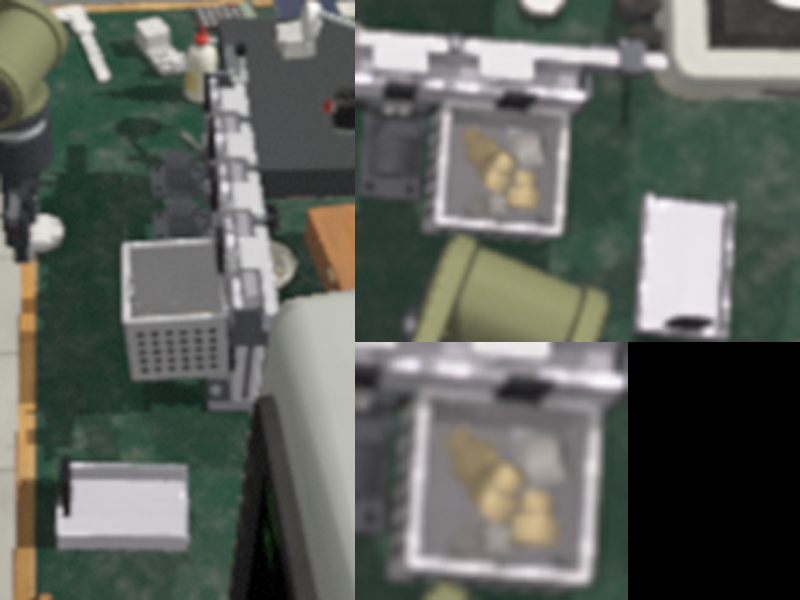

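```bash
python3 -c "
from rig import robot
print(robot.get_obs()['time_s'],robot.get_obs()['force']); print(robot.sign_off())"
```

```text
80.7 [-0.42213875  0.4875968   0.21837792]
the job is handed in; nothing more can be done
None
```

The rail is loaded and locked, the parts are in the basket, the empty tray is on the bench, and I handed the job in at about 81 s. It reported no verdict.

- **Lock bar:** I drew it back to its hard stop, then shot it home to the other hard stop. The measured travel was about 47.7 mm.
- **Carriers:** The three brackets hang at stations 1 to 3 and the basket at station 4. Each one met the lip at the expected height.
- **Tipping:** The moves allow no tilt, so I pinched the tray's tab from its sides, carried it level, and eased the grip over the basket so the nose dropped. The first try caught the nose on the basket's tab. I backed off about 14 mm and tried again, and the parts slid out.
- **Tray:** I lowered it nose first and let it pivot flat as it came down, then released it.

**Last checks:**
- **Top picture:** It showed three tan and two white parts in the basket. It also showed the tray empty, flat and right way up.
- **Pictures and force:** All the carriers were still hanging and the robot was touching nothing. After tipping, the load on the gripper fell to the empty tray's weight.
- **Disagreements:** The part detector named only four of the five parts in the basket; I counted the fifth by eye. Positions worked out from the top camera were 4 to 6 mm short in x compared with touch, so I corrected for that.
- **Not measured:** I didn't measure the final tray tilt or hook heights separately, only saw them in the pictures.

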